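# Set up the laboratory balance after cleaning

### The arm

A 6-joint arm with a two-finger parallel gripper is mounted at the origin on the work surface. World frame = base frame: x ahead of the robot, y to its left, z up, the work surface at z = 0. Lengths are in m, angles in rad, forces in N, time in s.
With the tool pointing down it reaches from about 0.275 to 0.85 m from the base axis. Payload 5.2 kg.
Tool frame: the origin (TCP) lies at the very end of the fingers, on their centre line; the grasp point (between the pads) lies 19 mm behind it; x points along the fingers, z is the direction in which the jaws open and shut, and the axes are right-handed (so a half turn about x gives the same grasp; the last joint's range is limited). The gripper opens to 85 mm and grips with 20 to 120 N. Pads are 22 mm wide; open, the fingers measure 114 mm over their backs; the gripper's body (76 mm by 85 mm) begins 54 mm behind the grasp point. The pads swing forward as they close: fully open they stand 13 mm farther back than shut.
Start: joints at [1.114, 0.259, 1.535, -0, 1.348, -0.203], TCP at [0.138, 0.532, 0.231] pointing down, gripper open.
Joint ranges: [-3.14, 3.14], [-0.91, 2.08], [0.19, 2.58], [-1.22, 4.36], [0.22, 2.71], [-3.12, 3.12]. Speed limits (rad/s): [2.57, 2.57, 3.14, 3.14, 3.14, 3.14].

### API

Orientations are given as a unit quaternion [w, x, y, z].
In Python, from cell import monitor, viewer, workorder gives the robot as it stands.
- The arm moves only by the shell command python3 -m handwheel 'ROWS' [FORCE]. ROWS is JSON, a list of rows, each an object of numbers: "x", "y", "z": the shift along the tool's x, y, z in m; "yaw": the turn about the tool's x in degrees; "claw": the finger opening in m, from 0 to 0.0854. A call has exactly 8 rows; each row is the pose to reach, as a shift and turn from the pose measured when the call began, along the tool's axes at that moment; what a row does not reach only later rows make up. A row lasts 1/12 s, in which the tool goes at most 41.7 mm and 7.16 degrees, less where a joint would pass 70% of its speed; a pose out of reach is approached as far as the arm can. A call with a gripper value outside its range is refused whole. The fingers move at their own pace and stop on an object; FORCE is the grip in N (left out, the last holds). Time passes only in rows, so rows that repeat a pose let the fingers close, or fill a call up. It gives the time, the measured TCP pose, the force and the opening at its end, in the units of the state.
- monitor.read_state(): the state, without advancing time (a new reading comes with each control period).
- viewer.get_image(name): name is "scene" or "top"; returns a dict with "image" (400x640x3 uint8, blue, green, red), "range_z" (400x640 float32, m along the optical axis (not along the pixel's ray), 0 where there is no reading), "camera_matrix" (3x3 intrinsics, pixels), "R" (3x3) and "t" (3): a world point X has camera coordinates R X + t. Camera axes: x right, y down, z forward; pixel columns grow to the right and rows downward; lengths in m; the calibration is good to about 2 mm. A picture is of the moment at which its call begins.
- workorder.hand_in(): hands the job in, once; it reports no verdict.
The state is a dict: "clock": time; "qpos": joint angles; "qd": joint speeds; "joint_torque": joint torques, N m; "position": TCP position; "ee_rot": TCP orientation; "wrist_force": force on the tool from outside, world axes, zero at the start; "moment": the same for the moment, N m; "gripper_width": finger opening in m.
Only numpy, scipy, OpenCV 4.12 (cv2) and the standard library are available. Lean on these libraries where they do the work, as an engineer would, in place of code of your own. Each camera call takes 0.05 s, during which the arm holds its last target. There are 200 camera calls.

### The job

Put the cleaned balance back together for its check weighing: take the steel drip tray out of the drying rack and lay it down flat, open side up, on the black mat, let go of it, then set it into the glass chamber, centred on the dark rectangle of the floor and lined up with it. Stand the weighing pan in the middle of the tray, then the brass weight in the middle of the pan, and last slide the glass roof fully shut by its black handle. Leave the jars and the beaker of spatulas where they are.

Things in the scene. Friction and masses are not known exactly. Their poses are not given: they have to be found in the camera images.
- balance: Fixed white balance, body 300x200x45 mm (-200 to +100 along its x), blue display in front (-x). Origin: on the bench under the centre of its chamber, a clear open-topped box square to its axes, inside 150x150, floor 45 and wall tops 130 mm above the bench. Roof rails on the left and right walls, tops at 138, run on 150 mm behind (+x). Yaw varies.
- chamber_seat (a point): Centre of the chamber floor, 45 mm above the bench, axes as the balance. A dark rectangle 104 mm (x of the balance) x 72 mm (y) is painted round it: the tray's place, long side along x.
- roof (a joint): Slide of the clear glass roof (160 x 152 x 5 mm, top face 136 mm above the bench): 0 m is fully shut, 0.150 m fully open; it grows as the roof slides backwards along +x of the balance. It starts open by 0.130 to 0.150. It stays where it is left; about 2 N moves it.
- roof_handle (a point): Centre of the top of the roof's black handle, a block 16 mm (x of the balance) x 50 mm (y) x 30 mm tall on the roof; this point is 166 mm above the bench, on the chamber's middle line, 62 mm to -x of the chamber centre when shut. It moves with the roof.
- rack: Fixed blue drying rack 130 x 110 mm with a base 8 mm thick and rows of little posts up to 34 mm above the bench, forming slots along its x. Origin on the bench under its centre. The tray stands in the middle slot; the other slots are empty.
- tray: Loose steel drip tray 96 (x) x 64 (y) x 10 (z) mm, 120 g: floor 3 mm thick, rim 4 mm thick, black rubber underside. Origin: centre of the underside; z out of the open side. It starts on a long edge in the rack: x along the rack's x, open side towards the rack's +y, upper edge 72 mm above the bench, slot play 2 mm each way. Either way round is right. Held flat it can swing in the grip if jerked.
- mat: Fixed black rubber mat 160 x 160 x 2 mm. Origin under its centre, at bench height; its top is 2 mm above the bench.
- pan: Loose steel weighing pan, mushroom-shaped, 90 g, standing upright: foot disc 40 mm diameter and 4 mm thick, stem 16 mm diameter, top disc 56 mm diameter from 26 to 32 mm above its underside. Origin: centre of the underside; z up.
- weight: Loose brass knob weight, 200 g, upright: body 30 mm diameter and 26 mm tall, a neck and a 20 mm knob above it, 38 mm tall in all. Origin: centre of the underside; z up.
- white_jar: Bystander: loose small white jar with white cap, 44 mm diameter, 45 mm tall. Pan, weight and this jar stand in a row behind the mat in changing order. Origin: centre of the underside.
- sample_jar: Bystander: loose glass jar with black cap, 44 mm diameter, 65 mm tall, left of the balance. Origin: centre of the underside.
- beaker: Bystander: loose clear beaker of steel spatulas, 68 mm diameter, 90 mm tall, spatulas to 180 mm, on the right. Origin: centre of the underside.

How it is judged:
By the outcome, as a careful person would: the job done as asked, in the order asked, and still so for the second after the job is handed in, with the robot touching nothing.
It also fails if it takes over 72 s, if anything falls off the work surface, if the arm or the gripper's body presses on something with over 40 N, if the wrist force passes 120 N, or if a joint passes its speed limit or range.

## Working session

There is one attempt and no reset: what is moved stays moved. The work goes in short steps, Python scripts to look and compute and a shell command to move; the robot and the scene stay as the last step left them, time stands still between calls to the robot, and variables do not carry over. Pictures are saved under pics/ and viewed, about 8 in all and at most 12, crops included, and the job is handed in when it is done.

```bash
ls; mkdir -p pics; python3 - <<'E'
from cell import monitor, viewer
import cv2,numpy as np,pickle
s=monitor.read_state();print(s)
for n in("scene","top"):
    d=viewer.get_image(n);cv2.imwrite(f"pics/{n}0.png",d["image"]);pickle.dump(d,open(f"{n}0.pkl","wb"))
    R,t=np.array(d["R"]),np.array(d["t"]);print(n,d["camera_matrix"],R,-R.T@t)
E
```

```text
pics
{'clock': 0.0, 'qpos': array([ 1.11423118e+00,  2.59351206e-01,  1.53613295e+00,  2.88765497e-05,
        1.34800512e+00, -2.02831110e-01]), 'qd': array([-0.00050246, -0.00013711, -0.00097687, -0.00145965,  0.00053249,
       -0.00025754]), 'joint_torque': array([ 2.22191899e-03, -4.46035337e+01, -2.90567601e+01,  2.11768003e-05,
        1.17274054e-02,  3.90886555e-05]), 'position': array([0.13779686, 0.53188881, 0.23045028]), 'ee_rot': array([ 0.55863969, -0.43300228,  0.55985271,  0.43242995]), 'wrist_force': array([ 0.08653452, -0.76094463, -0.73530963]), 'moment': array([ 0.00571463, -0.01174976,  0.00227435]), 'gripper_width': 0.08497779589329328}
scene [[490.60287313   0.         318.381412  ]
 [  0.         490.60287313 206.28387374]
 [  0.           0.           1.        ]] [[ 0.04948928  0.99859257  0.01907073]
 [ 0.64983626 -0.01769359 -0.75986826]
 [-0.75846137  0.04999819 -0.6497973 ]] [ 1.61114241 -0.03979208  1.03708889]
top [[409.49077855   0.         317.49628856]
 [  0.         409.49077855 198.4433232 ]
 [  0.           0.           1.        ]] [[ 2.01382125e-02 -9.99796107e-01  1.48195271e-03]
 [-9.96482888e-01 -2.01920244e-02 -8.13273350e-02]
 [ 8.13406766e-02  1.61046633e-04 -9.96686344e-01]] [0.45440238 0.01247131 1.45853667]
```

View pics/scene0.png

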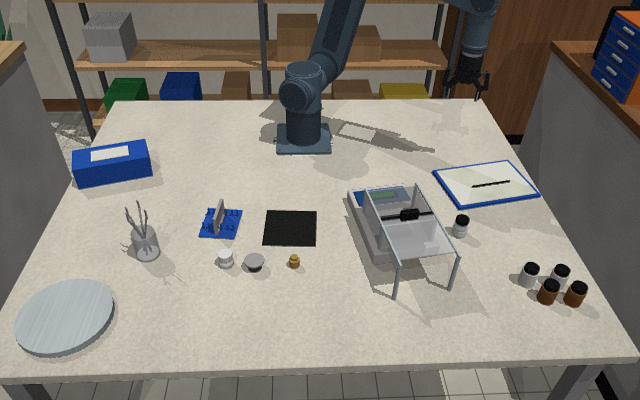

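View pics/top0.png

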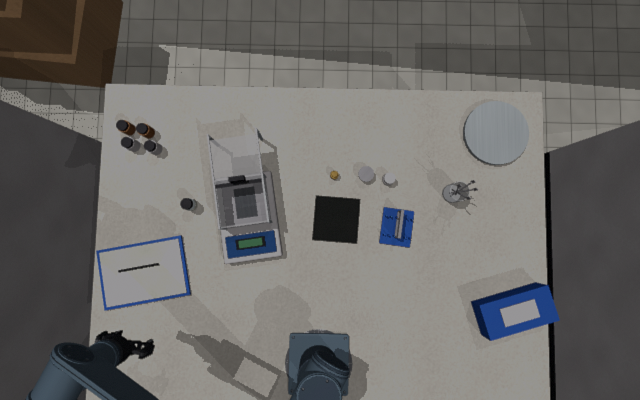

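The scene image shows the rack (220,222), mat (290,228), white jar (225,257), pan (254,262), weight (294,260) and balance (405,230). In the top view they're at: rack (397,227), mat (336,219), weight (334,175), pan (366,174), jar (390,180), dark rectangle (246,202) and handle (237,180).

```bash
cat > h.py <<'E'
import cv2,numpy as np,pickle
from cell import monitor,viewer
from scipy.spatial.transform import Rotation as Ro
def grab(n,tag=None):
    d=viewer.get_image(n)
    for k in("camera_matrix","R","t"): d[k]=np.array(d[k])
    if tag: pickle.dump(d,open(f"{n}{tag}.pkl","wb"))
    return d
def load(n,tag): 
    d=pickle.load(open(f"{n}{tag}.pkl","rb"))
    for k in("camera_matrix","R","t"): d[k]=np.array(d[k])
    return d
def ray(d,uv):
    r=d["R"].T@np.linalg.inv(d["camera_matrix"])@np.array([uv[0],uv[1],1.]);return -d["R"].T@d["t"],r
def onz(d,uv,z):
    c,r=ray(d,uv);return (c+r*(z-c[2])/r[2])
def proj(d,X):
    p=d["camera_matrix"]@(d["R"]@np.asarray(X,float)+d["t"]);return p[:2]/p[2]
def blobs(m,roi,amin=8):
    x0,y0,x1,y1=roi;q=np.zeros(m.shape,np.uint8);q[y0:y1,x0:x1]=m[y0:y1,x0:x1]
    n,l,s,c=cv2.connectedComponentsWithStats(q.astype(np.uint8))
    return [(c[i],s[i],l==i) for i in range(1,n) if s[i,4]>=amin]
def rect(mask):
    cs,_=cv2.findContours(mask.astype(np.uint8),cv2.RETR_EXTERNAL,cv2.CHAIN_APPROX_NONE)
    return cv2.minAreaRect(max(cs,key=cv2.contourArea))
E
python3 - <<'E'
from h import *
for n,roi in(("top",(195,115,430,270)),("scene",(190,175,470,300))):
    d=load(n,0);x0,y0,x1,y1=roi;im=d["image"][y0:y1,x0:x1]
    cv2.imwrite(f"pics/{n}c.png",cv2.resize(im,None,fx=3.4 if n=="top" else 2.8,fy=3.4 if n=="top" else 2.8,interpolation=cv2.INTER_CUBIC))
    h=cv2.cvtColor(d["image"],cv2.COLOR_BGR2HSV);H,S,V=[h[...,i] for i in range(3)]
    print(n)
    for nm,m,z in(("blue",(H>100)&(H<130)&(S>130),.008),("black",(V<45),.002),("brass",(H>10)&(H<30)&(S>110),.03)):
        for c,s,l in blobs(m,roi,10):
            r=rect(l);print(nm,c.round(1),s,[np.round(q,1) for q in r],onz(d,c,z).round(4),[onz(d,p,z)[:2].round(4) for p in cv2.boxPoints(r)] if s[4]>200 else '')
E
```

```text
top
blue [395.8 227.4] [380 207  34  40 892] [array([396.4, 226.8]), array([30.7, 35.6]), np.float64(8.1)] [ 0.4757 -0.266   0.008 ] [array([ 0.4223, -0.206 ]), array([ 0.5472, -0.2229]), array([ 0.534 , -0.3307]), array([ 0.4093, -0.3131])]
blue [250.6 244.4] [226 231  50  27 705] [array([250.5, 243.8]), array([20.6, 48.2]), np.float64(81.9)] [0.4057 0.245  0.008 ] [array([0.4299, 0.3355]), array([0.4572, 0.168 ]), array([0.3858, 0.1556]), array([0.3587, 0.3225])]
black [238.4 181.2] [216 176  45  12 190] [array([237.6, 180.3]), array([ 7.9, 44.7]), np.float64(81.9)] [0.6295 0.2972 0.002 ] 
black [243.9 191.3] [234 187  21  10 146] [array([243.9, 191.4]), array([ 7.2, 20.1]), np.float64(81.9)] [0.5936 0.276  0.002 ] 
black [335.8 219. ] [ 313  196   47   47 1907] [array([335.8, 219.1]), array([43.7, 43.7]), np.float64(4.4)] [ 0.5011 -0.054   0.002 ] [array([0.4282, 0.0279]), array([0.5833, 0.0192]), array([ 0.5745, -0.1365]), array([ 0.4195, -0.1265])]
black [263.1 240.5] [262 236   4  10  27] [array([263.5, 240.5]), array([9., 3.]), np.float64(90.0)] [0.42  0.202 0.002] 
black [237
[... 989 characters left out ...]
]), array([0.4115, 0.4088]), array([0.4609, 0.4023]), array([0.4904, 0.2338])]
black [289.6 228. ] [ 262  211   54   35 1748] [array([288.5, 228. ]), array([34., 53.]), np.float64(90.0)] [ 0.5035 -0.0538  0.002 ] [array([ 0.4212, -0.1417]), array([0.4259, 0.0278]), array([0.5795, 0.021 ]), array([ 0.5747, -0.136 ])]
black [461.9 219.8] [456 215  13  11 119] [array([462., 220.]), array([10., 12.]), np.float64(90.0)] [0.4812 0.4917 0.002 ] 
black [254.4 269.3] [249 267  12   5  29] [array([254.6, 269.3]), array([ 3.5, 11.1]), np.float64(84.8)] [ 0.6706 -0.1535  0.002 ] 
brass [293.6 261.1] [289 254  10  14 117] [array([293.5, 260.5]), array([13.,  9.]), np.float64(90.0)] [ 0.669 -0.043  0.03 ]
```

View pics/topc.png

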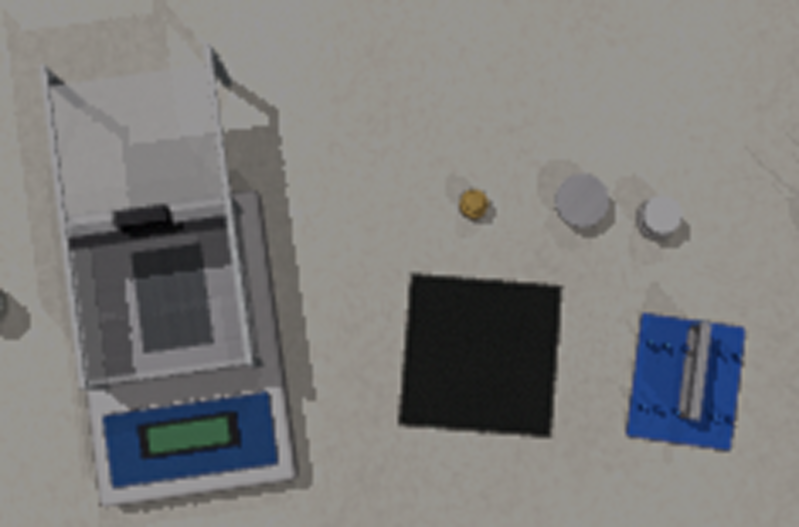

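View pics/scenec.png

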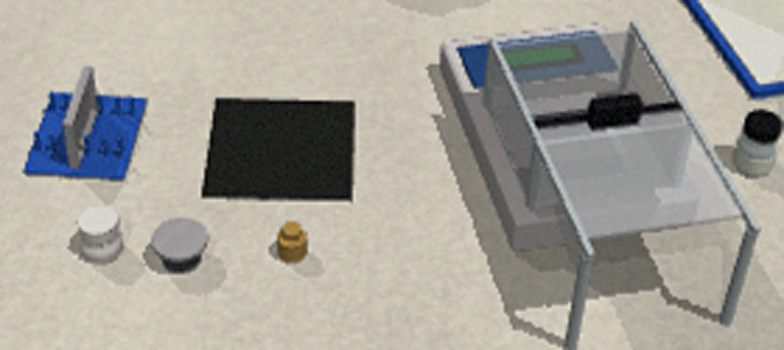

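```bash
python3 - <<'E'
from h import *
T,S=load("top",0),load("scene",0)
def pts(d):
    z=d["range_z"];v,u=np.mgrid[:400,:640];K=d["camera_matrix"]
    P=np.stack([(u-K[0,2])/K[0,0]*z,(v-K[1,2])/K[1,1]*z,z],-1)-d["t"];return P@d["R"],z>0
for n,d in(("top",T),("scene",S)):
    P,ok=pts(d);X,Y,Z=P[...,0],P[...,1],P[...,2]
    def sel(x0,x1,y0,y1,z0,z1):return P[ok&(X>x0)&(X<x1)&(Y>y0)&(Y<y1)&(Z>z0)&(Z<z1)]
    def rep(nm,q):
        if len(q)>4:
            r=cv2.minAreaRect(q[:,:2].astype(np.float32)*1000);b=cv2.boxPoints(r);print(n,nm,len(q),"mean",q.mean(0).round(4),"rect",np.round(r[0],1),np.round(r[1],1),round(r[2],1))
    rep("tray edge",sel(.38,.57,-.35,-.2,.060,.085))
    rep("tray all",sel(.38,.57,-.35,-.2,.045,.085))
    rep("pan top",sel(.6,.72,-.17,-.09,.027,.04))
    rep("weight top",sel(.6,.72,-.08,-.01,.02,.045))
    rep("jar",sel(.6,.72,-.25,-.17,.035,.055))
    rep("body45",sel(.3,.75,.1,.42,.040,.05))
    rep("rail",sel(.3,.95,.1,.45,.134,.142))
    rep("handle",sel(.3,.95,.1,.45,.155,.175))
    rep("bench",sel(.45,.55,.0,.1,-.02,.03))
# rectified floor, guess frame
c0=onz(T,(246.8,202.6),.045);print(c0)
yaw=np.radians(9.2);ex=np.array([np.cos(yaw),np.sin(yaw),0]);ey=np.array([-ex[1],ex[0],0])
out=[]
for d in(T,S):
    a=np.linspace(.09,-.09,361);b=np.linspace(.09,-.09,361) # rows x, cols y
    G=c0+a[:,None,None]*ex+b[None,:,None]*ey
    C=G@d["R"].T+d["t"];uv=C@d["camera_matrix"].T;uv=uv[...,:2]/uv[...,2:]
    m=cv2.remap(d["image"],uv[...,0].astype(np.float32),uv[...,1].astype(np.float32),cv2.INTER_CUBIC)
    for k in range(20,361,40): m[k,:6]=(0,0,255);m[:6,k]=(0,0,255)
    out.append(m)
cv2.imwrite("pics/rect.png",cv2.convertScaleAbs(np.hstack(out),alpha=1.6))
E
```

```text
top tray edge 89 mean [ 0.4884 -0.2695  0.0723] rect [ 488.4 -269.5] [11.4 93.5] 82.2
top tray all 92 mean [ 0.4889 -0.2694  0.0716] rect [ 488.2 -269.5] [11.4 93.8] 82.2
top pan top 162 mean [ 0.662  -0.151   0.0326] rect [ 662.3 -148.7] [42.4 54.5] 89.9
top weight top 52 mean [ 0.6565 -0.0434  0.0301] rect [657.4 -43.9] [25.8 28.3] 1.9
top jar 99 mean [ 0.6469 -0.232   0.0449] rect [ 651.3 -210.4] [83.9 38. ] 79.4
top body45 2950 mean [0.4909 0.2457 0.0456] rect [501.3 253.8] [297.8 200.1] 9.3
top rail 1985 mean [0.6715 0.282  0.1371] rect [625.3 274.8] [314.8 166.1] 9.3
top handle 87 mean [0.6191 0.272  0.1653] rect [619.4 273.4] [16. 50.] 9.2
top bench 790 mean [5.004e-01 5.000e-02 5.000e-04] rect [499.6  50.6] [100.   96.6] 1.1
scene tray edge 89 mean [ 0.4915 -0.2683  0.0707] rect [ 488. -268.] [ 11.7 100.1] 82.9
scene tray all 126 mean [ 0.4923 -0.2684  0.065 ] rect [ 488.1 -268.3] [ 12.  105.2] 83.7
scene pan top 206 mean [ 0.6638 -0.1503  0.032 ] rect [ 663.4 -149. ] [55.7 41.7] 1.8
scene weight top 86 mean [ 0.6615 -0.0426  0.03  ] rect [660.8 -41.8] [26.9 28.5] 5.6
scene jar 140 mean [ 0.6508 -0.2325  0.0434] rect [ 652.7 -213.4] [80.1 38.8] 77.4
scene body45 947 mean [0.5024 0.2047 0.0451] rect [502.5 252.4] [303.1 196.1] 8.9
scene rail 2389 mean [0.678  0.2834 0.1365] rect [624.8 276.4] [316.8 169.1] 9.3
scene handle 120 mean [0.6225 0.274  0.1633] rect [621.2 274.6] [21.3 52.3] 11.9
scene bench 704 mean [5.007e-01 5.000e-02 3.000e-04] rect [499.9  50. ] [99.6 99.4] 0.3
[0.55038202 0.25694438 0.045     ]
```

View pics/rect.png

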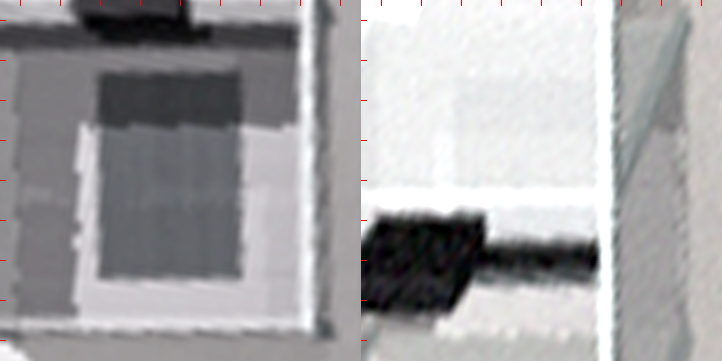

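```bash
cat > g.py <<'E'
import sys
from h import *
def to(x,y,z,ang=None):
    s=monitor.read_state();w,a,b,c=s["ee_rot"];R=Ro.from_quat([a,b,c,w]).as_matrix()
    sh=R.T@(np.array([x,y,z])-s["position"]);j=np.degrees(np.arctan2(R[1,2],R[0,2]));txt=""
    if ang is not None:
        # world rotation about -z = + about tool x (tool x down)
        t=-(ang-j);t=(t+90)%180-90;txt=f" yaw {t:.1f} (q6 now {np.degrees(s['qpos'][5]):.0f})"
    print(f"t={s['clock']:.2f} pos {s['position'].round(4)} jaw {j:.1f} down {R[:,0].round(3)} F {s['wrist_force'].round(1)} w {s['gripper_width']:.4f}\n -> shift {sh.round(4)}"+txt)
if __name__=="__main__": to(*map(float,sys.argv[1:]))
E
python3 g.py .488 -.2688 .14 82.2
python3 - <<'E'
from h import *
for n in("top","scene"):
    d=load(n,0);z=d["range_z"];v,u=np.mgrid[:400,:640];K=d["camera_matrix"]
    P=(np.stack([(u-K[0,2])/K[0,0]*z,(v-K[1,2])/K[1,1]*z,z],-1)-d["t"])@d["R"];X,Y,Z=np.moveaxis(P,2,0)
    for nm,x0,x1,y0,y1,z0,z1 in(("pan",.6,.72,-.195,-.09,.025,.04),("knob",.6,.72,-.08,-.01,.034,.045),("body",.6,.72,-.08,-.01,.015,.045),("jar",.6,.7,-.26,-.2,.03,.055)):
        q=P[(z>0)&(X>x0)&(X<x1)&(Y>y0)&(Y<y1)&(Z>z0)&(Z<z1)];c,r=cv2.minEnclosingCircle(q[:,:2].astype(np.float32)*1000);print(n,nm,len(q),np.round(c,1),round(r,1),q.mean(0).round(4))
E
```

```text
t=0.10 pos [0.1379 0.532  0.2306] jaw 75.5 down [-0.001 -0.001 -1.   ] F [-0.   0.1  1. ] w 0.0853
 -> shift [ 0.0915 -0.54   -0.687 ] yaw -6.7 (q6 now -12)
top pan 198 [ 662.5 -154.7] 28.3 [ 0.662  -0.155   0.0322]
top knob 19 [658.6 -43.9] 8.9 [ 0.6582 -0.0435  0.0381]
top body 55 [656.9 -43.7] 14.5 [ 0.6566 -0.0433  0.0295]
top jar 107 [ 647.  -236.3] 20.1 [ 0.6463 -0.2355  0.045 ]
scene pan 250 [ 663.4 -154.9] 30.0 [ 0.6636 -0.1538  0.0317]
scene knob 28 [658.5 -42.2] 10.5 [ 0.659  -0.0421  0.0385]
scene body 103 [657.9 -42.1] 16.5 [ 0.6625 -0.0422  0.028 ]
scene jar 158 [ 648.  -236.6] 22.3 [ 0.6512 -0.2343  0.0428]
```

```bash
python3 -m handwheel '[{"y":-0.02,"z":-0.025,"claw":0.04},{"y":-0.045,"z":-0.057,"yaw":-2,"claw":0.04},{"y":-0.07,"z":-0.089,"yaw":-4,"claw":0.04},{"y":-0.095,"z":-0.121,"yaw":-6.7,"claw":0.04},{"y":-0.12,"z":-0.153,"yaw":-6.7,"claw":0.04},{"y":-0.145,"z":-0.185,"yaw":-6.7,"claw":0.04},{"y":-0.17,"z":-0.217,"yaw":-6.7,"claw":0.04},{"y":-0.195,"z":-0.249,"yaw":-6.7,"claw":0.04}]' 40; python3 g.py .488 -.2688 .14 82.2
```

```text
t=0.10 pos [0.1379 0.532  0.2306] jaw 75.5 down [-0.001 -0.001 -1.   ] F [-0.   0.1  1. ] w 0.0853
 -> shift [ 0.0915 -0.54   -0.687 ] yaw -6.7 (q6 now -12)invalid input
```

```bash
python3 -m handwheel '[{"x":0,"y":-0.02,"z":-0.025,"yaw":0,"claw":0.04},{"x":0,"y":-0.045,"z":-0.057,"yaw":-2,"claw":0.04},{"x":0,"y":-0.07,"z":-0.089,"yaw":-4,"claw":0.04},{"x":0,"y":-0.095,"z":-0.121,"yaw":-6.7,"claw":0.04},{"x":0,"y":-0.12,"z":-0.153,"yaw":-6.7,"claw":0.04},{"x":0,"y":-0.145,"z":-0.185,"yaw":-6.7,"claw":0.04},{"x":0,"y":-0.17,"z":-0.217,"yaw":-6.7,"claw":0.04},{"x":0,"y":-0.195,"z":-0.249,"yaw":-6.7,"claw":0.04}]' 40; python3 g.py .488 -.2688 .14 82.2
```

```text
clock: 0.77
position: [0.2639, 0.2402, 0.2307]
ee_rot: [0.532, -0.465, 0.533, 0.465]
wrist_force: [0.9, 0.6, -0.5]
gripper_width: 0.04
t=0.77 pos [0.2639 0.2402 0.2307] jaw 82.2 down [-0.001 -0.002 -1.   ] F [ 0.9  0.6 -0.5] w 0.0400
 -> shift [ 0.0914 -0.291  -0.4738] yaw 0.0 (q6 now -58)
```

```bash
for i in 1 2; do python3 -m handwheel '[{"x":0.005,"y":-0.018,"z":-0.03,"yaw":0,"claw":0.04},{"x":0.011,"y":-0.036,"z":-0.059,"yaw":0,"claw":0.04},{"x":0.017,"y":-0.055,"z":-0.089,"yaw":0,"claw":0.04},{"x":0.023,"y":-0.073,"z":-0.119,"yaw":0,"claw":0.04},{"x":0.028,"y":-0.091,"z":-0.148,"yaw":0,"claw":0.04},{"x":0.034,"y":-0.109,"z":-0.178,"yaw":0,"claw":0.04},{"x":0.04,"y":-0.127,"z":-0.207,"yaw":0,"claw":0.04},{"x":0.046,"y":-0.1455,"z":-0.237,"yaw":0,"claw":0.04}]' 40; done; python3 g.py .488 -.2688 .045 82.2
```

```text
clock: 1.43
position: [0.3759, -0.0161, 0.1847]
ee_rot: [0.532, -0.465, 0.533, 0.465]
wrist_force: [1.3, 0.8, -0.4]
gripper_width: 0.04
clock: 2.1
position: [0.4879, -0.2721, 0.1381]
ee_rot: [0.533, -0.464, 0.534, 0.465]
wrist_force: [-0.6, 0.6, 0.3]
gripper_width: 0.0396
t=2.10 pos [ 0.4879 -0.2721  0.1381] jaw 82.2 down [-0.001 -0.    -1.   ] F [-0.6  0.6  0.3] w 0.0396
 -> shift [0.0931 0.0002 0.0033] yaw -0.0 (q6 now -123)
```

```bash
python3 -m handwheel '[{"x":0.0,"y":0,"z":0.0033,"yaw":0,"claw":0.04},{"x":0.02,"y":0,"z":0.0033,"yaw":0,"claw":0.035},{"x":0.045,"y":0,"z":0.0033,"yaw":0,"claw":0.035},{"x":0.07,"y":0,"z":0.0033,"yaw":0,"claw":0.035},{"x":0.085,"y":0,"z":0.0033,"yaw":0,"claw":0.035},{"x":0.093,"y":0,"z":0.0033,"yaw":0,"claw":0.035},{"x":0.093,"y":0,"z":0.0033,"yaw":0,"claw":0.035},{"x":0.093,"y":0,"z":0.0033,"yaw":0,"claw":0.02}]' 40
python3 -m handwheel '[{"x":0,"y":0,"z":0,"yaw":0,"claw":0.005},{"x":0,"y":0,"z":0,"yaw":0,"claw":0.005},{"x":0,"y":0,"z":0,"yaw":0,"claw":0.005},{"x":0,"y":0,"z":0,"yaw":0,"claw":0.005},{"x":-0.01,"y":0,"z":0,"yaw":0,"claw":0.005},{"x":-0.03,"y":0,"z":0,"yaw":0,"claw":0.005},{"x":-0.05,"y":0,"z":0,"yaw":0,"claw":0.005},{"x":-0.06,"y":0,"z":0,"yaw":0,"claw":0.005}]' 40; python3 g.py .495 -.022 .06 86.5
```

```text
clock: 2.77
position: [0.4882, -0.2687, 0.0452]
ee_rot: [0.532, -0.464, 0.534, 0.465]
wrist_force: [-0.5, 0.4, 0.2]
gripper_width: 0.0245
clock: 3.43
position: [0.4891, -0.2693, 0.1079]
ee_rot: [0.533, -0.465, 0.533, 0.464]
wrist_force: [1.2, -0.3, -1.5]
gripper_width: 0.009
t=3.43 pos [ 0.4891 -0.2693  0.1079] jaw 82.2 down [ 0.    -0.002 -1.   ] F [ 1.2 -0.3 -1.5] w 0.0090
 -> shift [0.0474 0.0278 0.2459] yaw -4.3 (q6 now -122)
```

```bash
python3 -m handwheel '[{"x":0,"y":0.003,"z":0.012,"yaw":0,"claw":0.005},{"x":0,"y":0.007,"z":0.045,"yaw":0,"claw":0.005},{"x":0,"y":0.012,"z":0.083,"yaw":0,"claw":0.005},{"x":0,"y":0.018,"z":0.123,"yaw":0,"claw":0.005},{"x":0,"y":0.023,"z":0.163,"yaw":0,"claw":0.005},{"x":0.01,"y":0.026,"z":0.203,"yaw":0,"claw":0.005},{"x":0.02,"y":0.028,"z":0.238,"yaw":0,"claw":0.005},{"x":0.03,"y":0.028,"z":0.252,"yaw":0,"claw":0.005}]' 40;  python3 g.py .5 -.015 .039 82.2;  python3 - <<'E'
from h import *
d=grab("scene","1");cv2.imwrite("pics/s1.png",cv2.resize(d["image"][120:300,200:400],None,fx=3,fy=3,interpolation=cv2.INTER_CUBIC))
E
```

```text
clock: 4.1
position: [0.4936, -0.0108, 0.0766]
ee_rot: [0.532, -0.465, 0.533, 0.466]
wrist_force: [0.0, 0.3, -1.3]
gripper_width: 0.0088
t=4.10 pos [ 0.4936 -0.0108  0.0766] jaw 82.3 down [-0.001 -0.    -1.   ] F [ 0.   0.3 -1.3] w 0.0088
 -> shift [ 0.0376 -0.007  -0.0033] yaw 0.1 (q6 now -96)
```

View pics/s1.png

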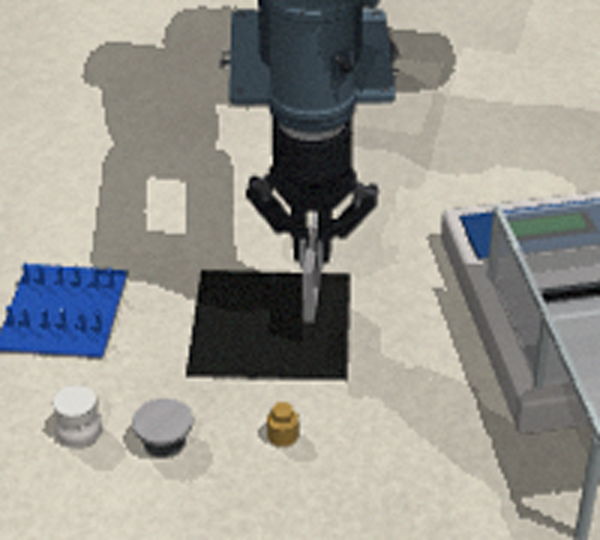

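```bash
python3 -m handwheel '[{"x":0.01,"y":-0.003,"z":0,"yaw":0,"claw":0.005},{"x":0.02,"y":-0.006,"z":-0.002,"yaw":0,"claw":0.005},{"x":0.028,"y":-0.006,"z":-0.002,"yaw":0,"claw":0.005},{"x":0.033,"y":-0.006,"z":-0.002,"yaw":0,"claw":0.005},{"x":0.036,"y":-0.006,"z":-0.002,"yaw":0,"claw":0.005},{"x":0.038,"y":-0.006,"z":-0.002,"yaw":0,"claw":0.005},{"x":0.038,"y":-0.006,"z":-0.002,"yaw":0,"claw":0.005},{"x":0.038,"y":-0.006,"z":-0.002,"yaw":0,"claw":0.005}]' 40;  python3 g.py .5 -.015 .039 82.2
```

```text
clock: 4.82
position: [0.4978, -0.0139, 0.0402]
ee_rot: [0.532, -0.464, 0.534, 0.466]
wrist_force: [-15.4, 1.9, 40.0]
gripper_width: 0.0084
t=4.82 pos [ 0.4978 -0.0139  0.0402] jaw 82.3 down [-0.004  0.    -1.   ] F [-15.4   1.9  40. ] w 0.0084
 -> shift [ 0.0012 -0.0024 -0.0008] yaw 0.1 (q6 now -97)
```

```bash
python3 -m handwheel '[{"x":-0.001,"y":0,"z":0,"yaw":0,"claw":0.012},{"x":-0.001,"y":0,"z":0,"yaw":0,"claw":0.016},{"x":-0.001,"y":0,"z":0,"yaw":0,"claw":0.02},{"x":-0.001,"y":0,"z":0,"yaw":0,"claw":0.026},{"x":-0.001,"y":0,"z":0,"yaw":0,"claw":0.03},{"x":-0.006,"y":0,"z":0,"yaw":0,"claw":0.03},{"x":-0.012,"y":0,"z":0,"yaw":0,"claw":0.03},{"x":-0.013,"y":0,"z":0,"yaw":0,"claw":0.03}]' 40;  python3 g.py .5 -.015 .039 82.2;  python3 - <<'E'
from h import *
d=grab("scene","1");cv2.imwrite("pics/s2.png",cv2.resize(d["image"][160:260,250:350],None,fx=5,fy=5,interpolation=cv2.INTER_CUBIC))
E
```

```text
clock: 5.48
position: [0.4985, -0.014, 0.0541]
ee_rot: [0.532, -0.465, 0.533, 0.466]
wrist_force: [0.2, -0.1, -0.2]
gripper_width: 0.0302
t=5.48 pos [ 0.4985 -0.014   0.0541] jaw 82.3 down [-0.003 -0.    -1.   ] F [ 0.2 -0.1 -0.2] w 0.0302
 -> shift [ 0.0151 -0.0017 -0.0008] yaw 0.1 (q6 now -97)
```

View pics/s2.png

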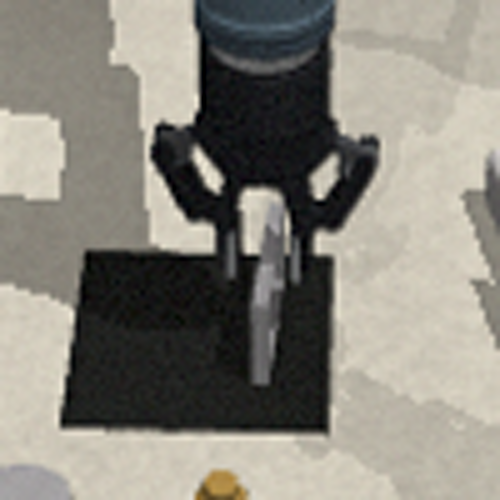

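```bash
python3 -m handwheel '[{"x":0.004,"y":0,"z":-0.006,"yaw":0,"claw":0.03},{"x":0.008,"y":0,"z":-0.010,"yaw":0,"claw":0.03},{"x":0.008,"y":0,"z":-0.013,"yaw":0,"claw":0.03},{"x":0.008,"y":0,"z":-0.016,"yaw":0,"claw":0.03},{"x":0.008,"y":0,"z":-0.018,"yaw":0,"claw":0.03},{"x":0.008,"y":0,"z":-0.02,"yaw":0,"claw":0.03},{"x":0.008,"y":0,"z":-0.02,"yaw":0,"claw":0.03},{"x":0.008,"y":0,"z":-0.02,"yaw":0,"claw":0.03}]' 40;  python3 g.py .5 -.015 .039 82.2;  python3 - <<'E'
from h import *
d=grab("scene","1");cv2.imwrite("pics/s3.png",cv2.resize(d["image"][160:260,250:350],None,fx=5,fy=5,interpolation=cv2.INTER_CUBIC))
E
```

```text
clock: 6.2
position: [0.4958, -0.034, 0.0461]
ee_rot: [0.532, -0.465, 0.533, 0.466]
wrist_force: [-0.9, -0.1, 0.4]
gripper_width: 0.0299
t=6.20 pos [ 0.4958 -0.034   0.0461] jaw 82.3 down [-0.003 -0.    -1.   ] F [-0.9 -0.1  0.4] w 0.0299
 -> shift [ 0.0071 -0.0016  0.0194] yaw 0.1 (q6 now -99)
```

View pics/s3.png

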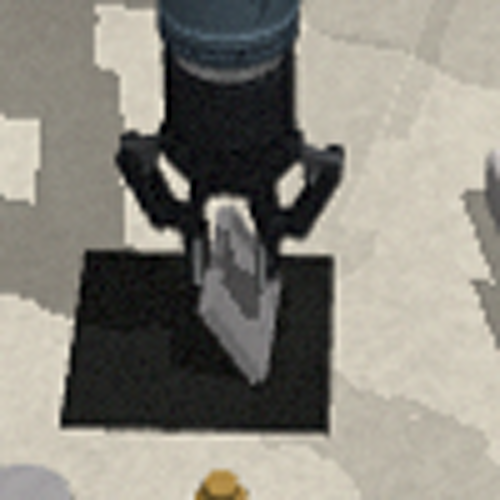

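```bash
python3 -m handwheel '[{"x":0.003,"y":0,"z":0,"yaw":0,"claw":0.03},{"x":0.007,"y":0,"z":0,"yaw":0,"claw":0.03},{"x":0.011,"y":0,"z":0,"yaw":0,"claw":0.03},{"x":0.014,"y":0,"z":0,"yaw":0,"claw":0.04},{"x":0.018,"y":0,"z":0,"yaw":0,"claw":0.05},{"x":0.024,"y":0,"z":-0.001,"yaw":0,"claw":0.06},{"x":0.031,"y":0,"z":-0.002,"yaw":0,"claw":0.07},{"x":0.038,"y":0,"z":-0.004,"yaw":0,"claw":0.08}]' 40
python3 -m handwheel '[{"x":0.003,"y":0,"z":-0.001,"yaw":0,"claw":0.08},{"x":0.003,"y":0,"z":-0.002,"yaw":0,"claw":0.085},{"x":0.003,"y":0,"z":-0.006,"yaw":0,"claw":0.085},{"x":0.003,"y":0,"z":-0.012,"yaw":0,"claw":0.085},{"x":0.003,"y":0,"z":-0.016,"yaw":0,"claw":0.085},{"x":0.003,"y":0,"z":-0.018,"yaw":0,"claw":0.085},{"x":-0.03,"y":0,"z":-0.018,"yaw":0,"claw":0.085},{"x":-0.06,"y":0,"z":-0.018,"yaw":0,"claw":0.085}]' 40;  python3 g.py .5 -.015 .039 82.2;  python3 - <<'E'
from h import *
cv2.imwrite("pics/s4.png",np.hstack([cv2.resize(grab("scene","1")["image"][160:260,250:350],None,fx=4,fy=4,interpolation=cv2.INTER_CUBIC),cv2.resize(grab("top","1")["image"][160:260,290:390],None,fx=4,fy=4,interpolation=cv2.INTER_CUBIC)]))
E
```

```text
clock: 6.92
position: [0.4951, -0.0379, 0.0074]
ee_rot: [0.532, -0.465, 0.533, 0.466]
wrist_force: [0.5, -0.6, -0.5]
gripper_width: 0.0793
clock: 7.58
position: [0.4914, -0.0557, 0.067]
ee_rot: [0.531, -0.463, 0.534, 0.467]
wrist_force: [0.4, -0.7, -0.3]
gripper_width: 0.085
t=7.58 pos [ 0.4914 -0.0557  0.067 ] jaw 82.2 down [-0.007  0.001 -1.   ] F [ 0.4 -0.7 -0.3] w 0.0850
 -> shift [ 0.028  -0.0033  0.0415] yaw 0.0 (q6 now -102)
```

View pics/s4.png

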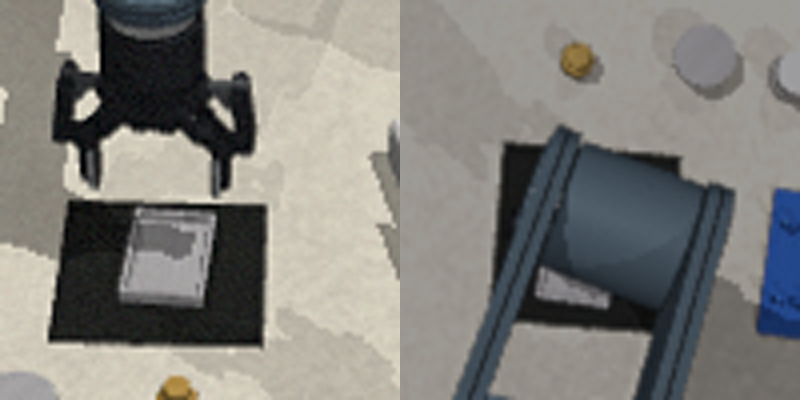

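```bash
cat >> h.py <<'E'
def world(d):
    z=d["range_z"];v,u=np.mgrid[:400,:640];K=d["camera_matrix"]
    return (np.stack([(u-K[0,2])/K[0,0]*z,(v-K[1,2])/K[1,1]*z,z],-1)-d["t"])@d["R"]
def box(d,x0,x1,y0,y1,z0,z1,vmin=0):
    P=world(d);X,Y,Z=np.moveaxis(P,2,0);m=(d["range_z"]>0)&(X>x0)&(X<x1)&(Y>y0)&(Y<y1)&(Z>z0)&(Z<z1)&(d["image"].max(2)>=vmin)
    return P[m]
E
python3 - <<'E'
from h import *
d=load("scene","1")
for a,vm in((.003,70),(.007,70),(.009,70),(.0,90)):
    q=box(d,.43,.57,-.125,.015,a,.02,vm);r=cv2.minAreaRect(q[:,:2].astype(np.float32)*1000);print(len(q),r,np.percentile(q[:,2],[5,50,95]).round(4))
E
python3 g.py .495 -.05 0 82.2
```

```text
424 ((486.3913879394531, -46.691776275634766), (64.37995910644531, 111.48143768310547), 82.49109649658203) [0.0035 0.0068 0.0137]
202 ((490.2377624511719, -47.198768615722656), (64.37995910644531, 103.72216796875), 82.49109649658203) [0.0072 0.0097 0.0143]
124 ((490.5890808105469, -47.07081604003906), (64.03443908691406, 103.05897521972656), 82.49109649658203) [0.0091 0.0107 0.0145]
464 ((485.81854248046875, -47.633384704589844), (66.21881866455078, 112.00395965576172), 81.98123931884766) [0.0021 0.0061 0.0136]
t=7.68 pos [ 0.4962 -0.0571  0.0718] jaw 82.3 down [ 0.006 -0.003 -1.   ] F [1.2 0.2 0.1] w 0.0851
 -> shift [0.0717 0.0026 0.007 ] yaw 0.1 (q6 now -102)
```

```bash
python3 - <<'E'
from h import *
d=load("scene","1");g=d["image"].max(2)
for u in(285,289,293,297): print(u,g[206:242,u])
for u,v,z in((291,235.75,.002),(291,233.5,.012),(294,211.7,.012)):print(onz(d,(u,v),z).round(4))
E
```

```text
285 [200 201 202 189 106  61 129 104 107 151  92  95  93  93  92  95 122 170
 168 165 167 165 163 163 164 161 156 124  99  86  29  28  34  31  34  32]
289 [206 197 199 199 157  29  82 132 108 132 108 108 107 109 104 105 120 170
 163 167 161 168 165 163 164 163 158 128  98  97  39  22  28  35  33  33]
293 [200 203 204 210 154  18  74 147 106 133 156 102 106 103 105 103 105 103
 119 167 169 167 166 168 164 167 163 141  90  96  61  32  28  24  24  33]
297 [201 197 206 219 204  18  64 130  86 110 160 162 102 103 108 112 110 125
 169 163 165 164 166 166 167 165 162 158 112  96  67  21  30  28  30  29]
[ 0.5379 -0.0499  0.002 ]
[ 0.5385 -0.0497  0.012 ]
[ 0.4389 -0.0395  0.012 ]
```

```bash
python3 -m handwheel '[{"x":-0.02,"y":0,"z":0.035,"yaw":0,"claw":0.085},{"x":-0.04,"y":0,"z":0.07,"yaw":0,"claw":0.085},{"x":-0.06,"y":0,"z":0.1,"yaw":0,"claw":0.085},{"x":-0.08,"y":0,"z":0.13,"yaw":0,"claw":0.085},{"x":-0.08,"y":-0.02,"z":0.16,"yaw":0,"claw":0.085},{"x":-0.08,"y":-0.04,"z":0.185,"yaw":0,"claw":0.085},{"x":-0.08,"y":-0.06,"z":0.2,"yaw":0,"claw":0.085},{"x":-0.08,"y":-0.06,"z":0.2,"yaw":0,"claw":0.085}]' 40 
python3 - <<'E'
from h import *
d=grab("top","2")
for a,vm in((.0035,60),(.006,60),(.009,60),(.0,80)):
    q=box(d,.425,.575,-.125,.015,a,.02,vm);r=cv2.minAreaRect(q[:,:2].astype(np.float32)*1000);print(len(q),np.round(r[0],1),np.round(r[1],1),round(r[2],1),q.mean(0).round(4))
E
python3 g.py .491 -.047 -.002 82.4
```

```text
clock: 8.35
position: [0.5855, 0.1357, 0.1516]
ee_rot: [0.534, -0.469, 0.53, 0.463]
wrist_force: [0.2, -0.1, 0.3]
gripper_width: 0.085
379 [492.6 -48.9] [64.  98.1] 82.4 [ 0.4923 -0.0488  0.0081]
255 [491.4 -48.8] [63.9 95.9] 82.3 [ 0.4914 -0.0497  0.0098]
135 [491.6 -48.6] [63.9 95.5] 81.7 [ 0.4912 -0.0485  0.012 ]
445 [492.7 -49.2] [62.7 95.3] 82.4 [ 0.4924 -0.0486  0.0067]
t=8.40 pos [0.5833 0.1344 0.151 ] jaw 82.4 down [ 0.006 -0.003 -1.   ] F [-0.2 -0.6 -0.4] w 0.0851
 -> shift [ 0.153   0.0685 -0.1917] yaw -0.0 (q6 now -80)
```

```bash
python3 -m handwheel '[{"x":0,"y":0.012,"z":-0.03,"yaw":0,"claw":0.084},{"x":0,"y":0.024,"z":-0.065,"yaw":0,"claw":0.084},{"x":0.01,"y":0.036,"z":-0.1,"yaw":0,"claw":0.084},{"x":0.03,"y":0.048,"z":-0.133,"yaw":0,"claw":0.084},{"x":0.05,"y":0.06,"z":-0.165,"yaw":0,"claw":0.084},{"x":0.07,"y":0.067,"z":-0.187,"yaw":0,"claw":0.084},{"x":0.09,"y":0.068,"z":-0.193,"yaw":0,"claw":0.084},{"x":0.1,"y":0.068,"z":-0.193,"yaw":0,"claw":0.084}]' 40 
python3 g.py .4918 -.0484 -.001 82.3
```

```text
clock: 9.07
position: [0.4877, -0.0499, 0.0489]
ee_rot: [0.533, -0.466, 0.533, 0.464]
wrist_force: [-0.1, 0.3, 0.9]
gripper_width: 0.084
t=9.07 pos [ 0.4877 -0.0499  0.0489] jaw 82.2 down [ 0.002 -0.002 -1.   ] F [-0.1  0.3  0.9] w 0.0840
 -> shift [ 0.0499 -0.0037  0.0022] yaw -0.1 (q6 now -101)
```

```bash
python3 -m handwheel '[{"x":0.01,"y":-0.004,"z":0.002,"yaw":0,"claw":0.084},{"x":0.025,"y":-0.004,"z":0.002,"yaw":0,"claw":0.084},{"x":0.038,"y":-0.004,"z":0.002,"yaw":0,"claw":0.084},{"x":0.047,"y":-0.004,"z":0.002,"yaw":0,"claw":0.084},{"x":0.05,"y":-0.004,"z":0.002,"yaw":0,"claw":0.082},{"x":0.05,"y":-0.004,"z":0.002,"yaw":0,"claw":0.076},{"x":0.05,"y":-0.004,"z":0.002,"yaw":0,"claw":0.07},{"x":0.05,"y":-0.004,"z":0.002,"yaw":0,"claw":0.066}]' 40 
python3 g.py .4918 -.0484 -.001 82.3
python3 -m handwheel '[{"x":0,"y":0,"z":0,"yaw":0,"claw":0.06},{"x":0,"y":0,"z":0,"yaw":0,"claw":0.058},{"x":0,"y":0,"z":0,"yaw":0,"claw":0.056},{"x":0,"y":0,"z":0,"yaw":0,"claw":0.056},{"x":-0.002,"y":0,"z":0,"yaw":0,"claw":0.056},{"x":-0.007,"y":0,"z":0,"yaw":0,"claw":0.056},{"x":-0.014,"y":0,"z":0,"yaw":0,"claw":0.056},{"x":-0.02,"y":0,"z":0,"yaw":0,"claw":0.056}]' 50 
python3 g.py .5513 .2616 .15 99.3
```

```text
clock: 9.73
position: [0.4928, -0.0485, -0.0004]
ee_rot: [0.533, -0.466, 0.532, 0.463]
wrist_force: [-0.1, -0.2, 0.4]
gripper_width: 0.0663
t=9.73 pos [ 4.928e-01 -4.850e-02 -4.000e-04] jaw 82.2 down [ 0.004 -0.003 -1.   ] F [-0.1 -0.2  0.4] w 0.0663
 -> shift [ 0.0006  0.001  -0.    ] yaw -0.1 (q6 now -101)
clock: 10.4
position: [0.4926, -0.0485, 0.0202]
ee_rot: [0.533, -0.466, 0.533, 0.463]
wrist_force: [0.8, 0.7, -1.7]
gripper_width: 0.0622
t=10.40 pos [ 0.4926 -0.0485  0.0202] jaw 82.2 down [ 0.003 -0.002 -1.   ] F [ 0.8  0.7 -1.7] w 0.0622
 -> shift [-0.1304 -0.0165  0.3149] yaw -17.1 (q6 now -101)
```

```bash
python3 -m handwheel '[{"x":-0.008,"y":0,"z":0,"yaw":0,"claw":0.056},{"x":-0.025,"y":0,"z":0,"yaw":0,"claw":0.056},{"x":-0.05,"y":0,"z":0.005,"yaw":-1,"claw":0.056},{"x":-0.075,"y":-0.001,"z":0.015,"yaw":-3,"claw":0.056},{"x":-0.1,"y":-0.002,"z":0.03,"yaw":-5,"claw":0.056},{"x":-0.12,"y":-0.003,"z":0.05,"yaw":-7,"claw":0.056},{"x":-0.137,"y":-0.004,"z":0.072,"yaw":-9,"claw":0.056},{"x":-0.145,"y":-0.005,"z":0.095,"yaw":-11,"claw":0.056}]' 50 
python3 g.py .5513 .2616 .165 99.3
```

```text
clock: 11.07
position: [0.5112, 0.0458, 0.1686]
ee_rot: [-0.487, 0.517, -0.484, -0.511]
wrist_force: [1.2, 0.1, -0.6]
gripper_width: 0.0621
t=11.07 pos [0.5112 0.0458 0.1686] jaw 93.2 down [ 0.008 -0.003 -1.   ] F [ 1.2  0.1 -0.6] w 0.0621
 -> shift [ 0.0032 -0.0522  0.2132] yaw -6.1 (q6 now -100)
```

```bash
python3 -m handwheel '[{"x":0.003,"y":-0.007,"z":0.03,"yaw":-1.5,"claw":0.056},{"x":0.003,"y":-0.015,"z":0.063,"yaw":-3,"claw":0.056},{"x":0.003,"y":-0.024,"z":0.098,"yaw":-4.5,"claw":0.056},{"x":0.003,"y":-0.032,"z":0.132,"yaw":-5.5,"claw":0.056},{"x":0.003,"y":-0.04,"z":0.163,"yaw":-6,"claw":0.056},{"x":0.003,"y":-0.046,"z":0.188,"yaw":-6,"claw":0.056},{"x":0.003,"y":-0.05,"z":0.205,"yaw":-6,"claw":0.056},{"x":0.003,"y":-0.052,"z":0.213,"yaw":-6,"claw":0.056}]' 50 
python3 g.py .5513 .2616 .165 99.3
python3 - <<'E'
from h import *
d=grab("scene","3");q=box(d,.47,.63,.19,.33,.15,.19,100)
r=cv2.minAreaRect(q[:,:2].astype(np.float32)*1000);print(len(q),r,np.percentile(q[:,2],[5,50,95]))
cv2.imwrite("pics/s5.png",cv2.resize(d["image"][110:270,320:480],None,fx=3.5,fy=3.5,interpolation=cv2.INTER_CUBIC))
E
python3 g.py .5513 .2616 .165 99.3
```

```text
clock: 11.73
position: [0.551, 0.2639, 0.1658]
ee_rot: [-0.459, 0.542, -0.456, -0.536]
wrist_force: [-0.3, -0.9, -0.9]
gripper_width: 0.062
t=11.73 pos [0.551  0.2639 0.1658] jaw 99.4 down [ 0.009 -0.002 -1.   ] F [-0.3 -0.9 -0.9] w 0.0620
 -> shift [ 0.0008  0.0001 -0.0023] yaw 0.1 (q6 now -84)
412 ((548.75244140625, 266.0379638671875), (102.85214233398438, 77.24149322509766), 6.693120956420898) [0.16756259 0.17094668 0.17914568]
t=11.78 pos [0.5511 0.2641 0.1657] jaw 99.4 down [ 0.009 -0.002 -1.   ] F [ 0.3  1.2 -0.8] w 0.0617
 -> shift [ 0.0007  0.0002 -0.0025] yaw 0.1 (q6 now -84)
```

View pics/s5.png

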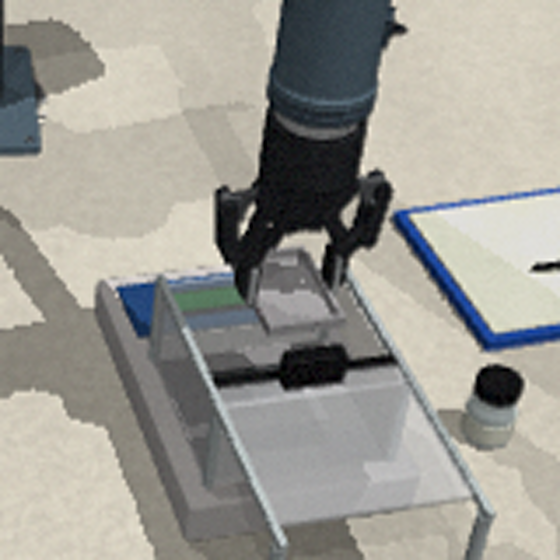

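```bash
python3 -m handwheel '[{"x":0.003,"y":-0.001,"z":-0.0025,"yaw":0,"claw":0.056},{"x":0.01,"y":-0.001,"z":-0.0025,"yaw":0,"claw":0.056},{"x":0.025,"y":-0.001,"z":-0.0025,"yaw":0,"claw":0.056},{"x":0.045,"y":-0.001,"z":-0.0025,"yaw":0,"claw":0.056},{"x":0.066,"y":-0.001,"z":-0.0025,"yaw":0,"claw":0.056},{"x":0.086,"y":-0.001,"z":-0.0025,"yaw":0,"claw":0.056},{"x":0.1,"y":-0.001,"z":-0.0025,"yaw":0,"claw":0.056},{"x":0.106,"y":-0.001,"z":-0.0025,"yaw":0,"claw":0.056}]' 50 
python3 g.py .5523 .2617 .043 99.3
```

```text
clock: 12.45
position: [0.5517, 0.2593, 0.0568]
ee_rot: [-0.458, 0.541, -0.458, -0.537]
wrist_force: [-0.2, -0.3, -0.9]
gripper_width: 0.0622
t=12.45 pos [0.5517 0.2593 0.0568] jaw 99.3 down [ 0.004 -0.004 -1.   ] F [-0.2 -0.3 -0.9] w 0.0622
 -> shift [ 0.0138 -0.0009  0.0024] yaw -0.0 (q6 now -84)
```

```bash
python3 -m handwheel '[{"x":0.003,"y":-0.001,"z":0.002,"yaw":0,"claw":0.056},{"x":0.007,"y":-0.001,"z":0.0024,"yaw":0,"claw":0.056},{"x":0.01,"y":-0.001,"z":0.0024,"yaw":0,"claw":0.056},{"x":0.012,"y":-0.001,"z":0.0024,"yaw":0,"claw":0.056},{"x":0.0135,"y":-0.001,"z":0.0024,"yaw":0,"claw":0.056},{"x":0.0145,"y":-0.001,"z":0.0024,"yaw":0,"claw":0.056},{"x":0.0145,"y":-0.001,"z":0.0024,"yaw":0,"claw":0.056},{"x":0.0145,"y":-0.001,"z":0.0024,"yaw":0,"claw":0.056}]' 50 
python3 g.py .5523 .2617 .043 99.3
```

```text
clock: 13.12
position: [0.5528, 0.2618, 0.0434]
ee_rot: [-0.458, 0.541, -0.458, -0.536]
wrist_force: [-1.1, -0.9, 5.3]
gripper_width: 0.0623
t=13.12 pos [0.5528 0.2618 0.0434] jaw 99.3 down [ 0.005 -0.004 -1.   ] F [-1.1 -0.9  5.3] w 0.0623
 -> shift [ 0.0004  0.0005 -0.    ] yaw -0.0 (q6 now -84)
```

```bash
python3 -m handwheel '[{"x":-0.001,"y":0,"z":0,"yaw":0,"claw":0.066},{"x":-0.001,"y":0,"z":0,"yaw":0,"claw":0.072},{"x":-0.001,"y":0,"z":0,"yaw":0,"claw":0.078},{"x":-0.001,"y":0,"z":0,"yaw":0,"claw":0.08},{"x":-0.015,"y":0,"z":0,"yaw":0,"claw":0.08},{"x":-0.05,"y":0,"z":0,"yaw":0,"claw":0.08},{"x":-0.09,"y":0,"z":0,"yaw":0,"claw":0.08},{"x":-0.125,"y":0,"z":0,"yaw":0,"claw":0.08}]' 50 
python3 g.py .663 -.1548 .1 135
```

```text
clock: 13.78
position: [0.5518, 0.2622, 0.1697]
ee_rot: [-0.458, 0.541, -0.458, -0.537]
wrist_force: [0.8, 0.5, -0.0]
gripper_width: 0.0804
t=13.78 pos [0.5518 0.2622 0.1697] jaw 99.3 down [ 0.005 -0.004 -1.   ] F [ 0.8  0.5 -0. ] w 0.0804
 -> shift [ 0.0718 -0.0422 -0.4292] yaw -35.7 (q6 now -84)
```

```bash
python3 -m handwheel '[{"x":0,"y":-0.002,"z":-0.015,"yaw":-3,"claw":0.08},{"x":0,"y":-0.005,"z":-0.045,"yaw":-8,"claw":0.08},{"x":0,"y":-0.008,"z":-0.08,"yaw":-13,"claw":0.08},{"x":0,"y":-0.011,"z":-0.115,"yaw":-18,"claw":0.08},{"x":0,"y":-0.015,"z":-0.15,"yaw":-23,"claw":0.08},{"x":0,"y":-0.018,"z":-0.185,"yaw":-28,"claw":0.08},{"x":0,"y":-0.022,"z":-0.22,"yaw":-32,"claw":0.08},{"x":0,"y":-0.026,"z":-0.255,"yaw":-35.7,"claw":0.08}]' 50 
python3 g.py .663 -.1548 .1 135
python3 - <<'E'
from h import *
d=grab("top","3")
for a,b,vm in((.05,.062,0),(.052,.06,0),(.0465,.062,100)):
    q=box(d,.48,.63,.2,.33,a,b,vm);r=cv2.minAreaRect(q[:,:2].astype(np.float32)*1000);print(len(q),np.round(r[0],1),np.round(r[1],1),round(r[2],1),q.mean(0).round(4))
E
```

```text
clock: 14.45
position: [0.6187, 0.0132, 0.1708]
ee_rot: [-0.269, 0.656, -0.27, -0.652]
wrist_force: [0.1, 0.4, -0.4]
gripper_width: 0.0802
t=14.45 pos [0.6187 0.0132 0.1708] jaw 135.2 down [ 0.005 -0.004 -1.   ] F [ 0.1  0.4 -0.4] w 0.0802
 -> shift [ 0.0717  0.088  -0.1494] yaw 0.2 (q6 now -144)
300 [550.4 264.8] [134.8 129.2] 1.3 [0.5475 0.2613 0.0531]
157 [542.2 269.8] [112.4 124.7] 4.6 [0.5471 0.262  0.0549]
441 [532.1 250.3] [ 96.7 109.1] 7.2 [0.5355 0.2546 0.0502]
```

```bash
python3 -m handwheel '[{"x":0.0,"y":0.018,"z":-0.03,"yaw":0,"claw":0.08},{"x":0.01,"y":0.036,"z":-0.06,"yaw":0,"claw":0.08},{"x":0.02,"y":0.054,"z":-0.09,"yaw":0,"claw":0.08},{"x":0.04,"y":0.069,"z":-0.117,"yaw":0,"claw":0.08},{"x":0.06,"y":0.08,"z":-0.136,"yaw":0,"claw":0.08},{"x":0.07,"y":0.086,"z":-0.146,"yaw":0,"claw":0.08},{"x":0.071,"y":0.088,"z":-0.149,"yaw":0,"claw":0.08},{"x":0.071,"y":0.088,"z":-0.149,"yaw":0,"claw":0.08}]' 50 
python3 g.py .663 -.1548 .011 135
python3 - <<'E'
from h import *
d=grab("top","3")
c=np.array([.5513,.2616]);a=np.radians(9.3);M=np.array([[np.cos(a),np.sin(a)],[-np.sin(a),np.cos(a)]])
P=world(d);L=(P[...,:2]-c)@M.T;m=(abs(L[...,0])<.064)&(abs(L[...,1])<.05)&(d["range_z"]>0)
z=P[...,2];print(np.histogram(z[m],bins=np.arange(.036,.075,.002)))
for lo,hi in((.0475,.065),(.051,.06),(.0525,.058)):
    q=L[m&(z>lo)&(z<hi)].astype(np.float32)*1000;r=cv2.minAreaRect(q);print(len(q),np.round(r[0],1),np.round(r[1],1),round(r[2],1),q.mean(0).round(1))
np.save("L.npy",L);u=np.where(m);print(u[0].min(),u[0].max(),u[1].min(),u[1].max())
E
```

```text
clock: 15.17
position: [0.6646, -0.1618, 0.1006]
ee_rot: [-0.268, 0.656, -0.272, -0.651]
wrist_force: [-0.3, 0.3, -0.4]
gripper_width: 0.08
t=15.17 pos [ 0.6646 -0.1618  0.1006] jaw 135.1 down [ 0.005 -0.007 -1.   ] F [-0.3  0.3 -0.4] w 0.0800
 -> shift [ 0.0895 -0.004   0.0068] yaw 0.1 (q6 now -158)
(array([  1,  17,  40, 117, 194, 230, 198, 114,  68,  40,  20,  11,   4,
         1,   0,   0,   0,   0,   0]), array([0.036, 0.038, 0.04 , 0.042, 0.044, 0.046, 0.048, 0.05 , 0.052,
       0.054, 0.056, 0.058, 0.06 , 0.062, 0.064, 0.066, 0.068, 0.07 ,
       0.072, 0.074]))
509 [-0.9 -0.2] [ 99.1 126.1] 89.7 [-1.3 -1.4]
188 [ 0.8 -6.1] [124.5  90.2] 8.7 [-0.6 -2.6]
107 [ 0.4 -3.4] [124.4  80. ] 8.4 [-2.3 -1. ]
179 222 223 262
```

```bash
python3 - <<'E'
from h import *
d=load("top","3");a0=np.radians(9.3);ex=np.array([np.cos(a0),np.sin(a0),0]);ey=np.array([-ex[1],ex[0],0])
out=[]
for z in(.055,.045):
    c0=np.array([.5513,.2616,z]);a=np.linspace(.085,-.085,511);b=np.linspace(.065,-.065,391)
    G=c0+a[:,None,None]*ex+b[None,:,None]*ey;C=G@d["R"].T+d["t"];uv=C@d["camera_matrix"].T;uv=(uv[...,:2]/uv[...,2:]).astype(np.float32)
    m=cv2.convertScaleAbs(cv2.remap(d["image"],uv[...,0],uv[...,1],cv2.INTER_CUBIC),alpha=1.5)
    h=(48,32) if z>.05 else (52,36)
    for sx in(-1,1):
        for sy in(-1,1): cv2.drawMarker(m,(195+3*h[1]*sy,255+3*h[0]*sx),(0,0,255),cv2.MARKER_CROSS,12,1)
    out.append(m)
cv2.imwrite("pics/r2.png",np.hstack(out))
E
```

```text
(no output)
```

View pics/r2.png

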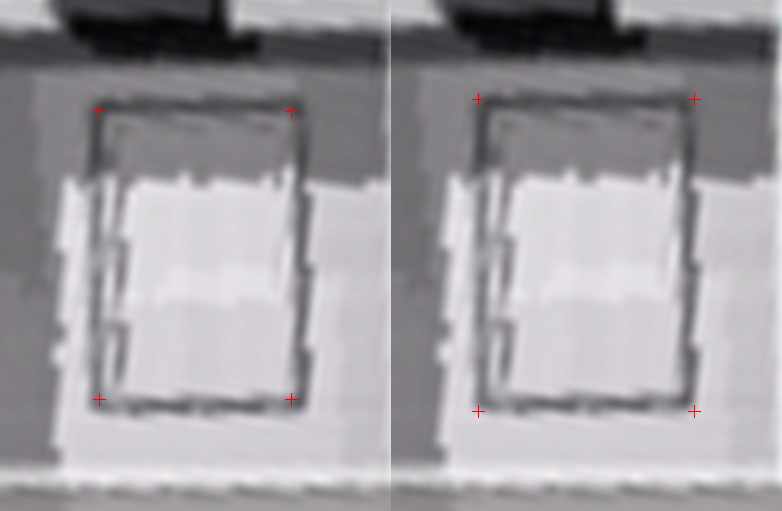

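Tray sits inside the dark rectangle with an even dark margin all round (left pane ≈95–300 × 100–408). Now the pan.

```bash
python3 -m handwheel '[{"x":0.01,"y":-0.004,"z":0.0068,"yaw":0,"claw":0.082},{"x":0.025,"y":-0.004,"z":0.0068,"yaw":0,"claw":0.082},{"x":0.045,"y":-0.004,"z":0.0068,"yaw":0,"claw":0.082},{"x":0.065,"y":-0.004,"z":0.0068,"yaw":0,"claw":0.082},{"x":0.078,"y":-0.004,"z":0.0068,"yaw":0,"claw":0.082},{"x":0.0845,"y":-0.004,"z":0.0068,"yaw":0,"claw":0.082},{"x":0.0845,"y":-0.004,"z":0.0068,"yaw":0,"claw":0.08},{"x":0.0845,"y":-0.004,"z":0.0068,"yaw":0,"claw":0.074}]' 40 
python3 g.py .663 -.1548 .016 135
python3 -m handwheel '[{"x":0,"y":0,"z":0,"yaw":0,"claw":0.066},{"x":0,"y":0,"z":0,"yaw":0,"claw":0.06},{"x":0,"y":0,"z":0,"yaw":0,"claw":0.056},{"x":0,"y":0,"z":0,"yaw":0,"claw":0.052},{"x":0,"y":0,"z":0,"yaw":0,"claw":0.05},{"x":-0.003,"y":0,"z":0,"yaw":0,"claw":0.05},{"x":-0.01,"y":0,"z":0,"yaw":0,"claw":0.05},{"x":-0.02,"y":0,"z":0,"yaw":0,"claw":0.05}]' 40 
python3 g.py .5513 .2616 .18 99.3
```

```text
clock: 15.88
position: [0.664, -0.1533, 0.0178]
ee_rot: [-0.268, 0.657, -0.271, -0.65]
wrist_force: [0.7, -0.5, 0.4]
gripper_width: 0.0741
t=15.88 pos [ 0.664  -0.1533  0.0178] jaw 135.2 down [ 0.007 -0.008 -1.   ] F [ 0.7 -0.5  0.4] w 0.0741
 -> shift [ 0.0018  0.0018 -0.0003] yaw 0.2 (q6 now -157)
clock: 16.55
position: [0.6632, -0.1531, 0.0376]
ee_rot: [-0.268, 0.657, -0.271, -0.651]
wrist_force: [-0.5, -0.0, -0.7]
gripper_width: 0.0533
t=16.55 pos [ 0.6632 -0.1531  0.0376] jaw 135.2 down [ 0.005 -0.007 -1.   ] F [-0.5 -0.  -0.7] w 0.0533
 -> shift [-0.146  -0.2153  0.3703] yaw 35.9 (q6 now -157)
```

```bash
python3 -m handwheel '[{"x":-0.01,"y":0,"z":0,"yaw":0,"claw":0.048},{"x":-0.03,"y":-0.002,"z":0.003,"yaw":0,"claw":0.048},{"x":-0.055,"y":-0.006,"z":0.01,"yaw":1,"claw":0.048},{"x":-0.08,"y":-0.013,"z":0.022,"yaw":3,"claw":0.048},{"x":-0.105,"y":-0.023,"z":0.039,"yaw":5,"claw":0.048},{"x":-0.125,"y":-0.034,"z":0.059,"yaw":8,"claw":0.048},{"x":-0.14,"y":-0.046,"z":0.08,"yaw":11,"claw":0.048},{"x":-0.147,"y":-0.059,"z":0.102,"yaw":15,"claw":0.048}]' 40 
python3 g.py .5513 .2616 .18 99.3
```

```text
clock: 17.22
position: [0.6326, -0.0381, 0.1879]
ee_rot: [-0.353, 0.617, -0.354, -0.608]
wrist_force: [0.7, -0.7, 0.1]
gripper_width: 0.054
t=17.22 pos [ 0.6326 -0.0381  0.1879] jaw 120.0 down [ 0.011 -0.009 -1.   ] F [ 0.7 -0.7  0.1] w 0.0540
 -> shift [ 0.0044 -0.0795  0.3003] yaw 20.7 (q6 now -133)
```

```bash
python3 -m handwheel '[{"x":0,"y":-0.007,"z":0.025,"yaw":3,"claw":0.048},{"x":0,"y":-0.014,"z":0.052,"yaw":6,"claw":0.048},{"x":0,"y":-0.021,"z":0.08,"yaw":9,"claw":0.048},{"x":0,"y":-0.028,"z":0.108,"yaw":12,"claw":0.048},{"x":0,"y":-0.036,"z":0.136,"yaw":15,"claw":0.048},{"x":0,"y":-0.043,"z":0.162,"yaw":17.5,"claw":0.048},{"x":0,"y":-0.049,"z":0.186,"yaw":19.5,"claw":0.048},{"x":0,"y":-0.055,"z":0.208,"yaw":20.7,"claw":0.048}]' 40 
python3 g.py .5513 .2616 .18 99.3
```

```text
clock: 17.88
position: [0.5757, 0.171, 0.1868]
ee_rot: [-0.459, 0.544, -0.457, -0.533]
wrist_force: [-0.4, 0.0, -1.0]
gripper_width: 0.0537
t=17.88 pos [0.5757 0.171  0.1868] jaw 99.2 down [ 0.012 -0.008 -1.   ] F [-0.4  0.  -1. ] w 0.0537
 -> shift [0.0058 0.0096 0.0934] yaw -0.1 (q6 now -93)
```

```bash
python3 -m handwheel '[{"x":0,"y":0.002,"z":0.02,"yaw":0,"claw":0.048},{"x":0,"y":0.004,"z":0.04,"yaw":0,"claw":0.048},{"x":0,"y":0.006,"z":0.059,"yaw":0,"claw":0.048},{"x":0,"y":0.007,"z":0.075,"yaw":0,"claw":0.048},{"x":0,"y":0.008,"z":0.086,"yaw":0,"claw":0.048},{"x":0,"y":0.008,"z":0.092,"yaw":0,"claw":0.048},{"x":0,"y":0.008,"z":0.0935,"yaw":0,"claw":0.048},{"x":0,"y":0.008,"z":0.0935,"yaw":0,"claw":0.048}]' 40 
python3 - <<'E'
from h import *
d=grab("scene","4");q=box(d,.48,.62,.2,.33,.185,.21,90)
c,r=cv2.minEnclosingCircle(q[:,:2].astype(np.float32)*1000);print(len(q),c,r,q.mean(0),np.percentile(q[:,2],[5,95]))
E
python3 g.py .5531 .2619 .0665 99.3
```

```text
clock: 18.55
position: [0.553, 0.2619, 0.1861]
ee_rot: [-0.459, 0.544, -0.457, -0.533]
wrist_force: [0.5, 0.5, -0.1]
gripper_width: 0.0538
197 (554.234619140625, 259.51953125) 37.347015380859375 [0.55421893 0.26405718 0.19841825] [0.19494685 0.20202509]
t=18.60 pos [0.553  0.2614 0.1859] jaw 99.2 down [ 0.013 -0.009 -1.   ] F [ 0.  -0.2 -0.5] w 0.0538
 -> shift [0.1194 0.0012 0.0017] yaw -0.1 (q6 now -84)
```

```bash
python3 -m handwheel '[{"x":0.008,"y":0.001,"z":0.001,"yaw":0,"claw":0.048},{"x":0.024,"y":0.001,"z":0.001,"yaw":0,"claw":0.048},{"x":0.044,"y":0.001,"z":0.001,"yaw":0,"claw":0.048},{"x":0.065,"y":0.001,"z":0.001,"yaw":0,"claw":0.048},{"x":0.085,"y":0.001,"z":0.001,"yaw":0,"claw":0.048},{"x":0.1,"y":0.001,"z":0.001,"yaw":0,"claw":0.048},{"x":0.108,"y":0.001,"z":0.001,"yaw":0,"claw":0.048},{"x":0.112,"y":0.001,"z":0.001,"yaw":0,"claw":0.048}]' 40 
python3 g.py .5531 .2619 .0665 99.3
```

```text
clock: 19.27
position: [0.5525, 0.2602, 0.072]
ee_rot: [-0.458, 0.543, -0.459, -0.534]
wrist_force: [0.1, 0.6, -0.8]
gripper_width: 0.0536
t=19.27 pos [0.5525 0.2602 0.072 ] jaw 99.2 down [ 0.01 -0.01 -1.  ] F [ 0.1  0.6 -0.8] w 0.0536
 -> shift [ 0.0055 -0.0008  0.0016] yaw -0.1 (q6 now -84)
```

```bash
python3 -m handwheel '[{"x":0.002,"y":-0.001,"z":0.0016,"yaw":0,"claw":0.048},{"x":0.004,"y":-0.001,"z":0.0016,"yaw":0,"claw":0.048},{"x":0.005,"y":-0.001,"z":0.0016,"yaw":0,"claw":0.048},{"x":0.006,"y":-0.001,"z":0.0016,"yaw":0,"claw":0.048},{"x":0.0065,"y":-0.001,"z":0.0016,"yaw":0,"claw":0.048},{"x":0.007,"y":-0.001,"z":0.0016,"yaw":0,"claw":0.048},{"x":0.007,"y":-0.001,"z":0.0016,"yaw":0,"claw":0.048},{"x":0.007,"y":-0.001,"z":0.0016,"yaw":0,"claw":0.048}]' 40 
python3 g.py .5531 .2619 .0665 99.3
```

```text
clock: 19.93
position: [0.5542, 0.262, 0.0677]
ee_rot: [-0.459, 0.544, -0.458, -0.533]
wrist_force: [-3.0, -2.4, 10.3]
gripper_width: 0.054
t=19.93 pos [0.5542 0.262  0.0677] jaw 99.2 down [ 0.013 -0.009 -1.   ] F [-3.  -2.4 10.3] w 0.0540
 -> shift [0.0011 0.0011 0.0001] yaw -0.1 (q6 now -83)
```

```bash
python3 -m handwheel '[{"x":-0.0005,"y":0,"z":0,"yaw":0,"claw":0.056},{"x":-0.0005,"y":0,"z":0,"yaw":0,"claw":0.062},{"x":-0.0005,"y":0,"z":0,"yaw":0,"claw":0.068},{"x":-0.0005,"y":0,"z":0,"yaw":0,"claw":0.074},{"x":-0.01,"y":0,"z":0,"yaw":0,"claw":0.076},{"x":-0.035,"y":0,"z":0,"yaw":0,"claw":0.076},{"x":-0.07,"y":0,"z":0,"yaw":0,"claw":0.076},{"x":-0.11,"y":0,"z":0,"yaw":0,"claw":0.076}]' 40 
python3 g.py .6582 -.043 .1 99.3
```

```text
clock: 20.6
position: [0.5514, 0.2626, 0.1773]
ee_rot: [-0.457, 0.543, -0.459, -0.534]
wrist_force: [0.8, -0.2, -0.3]
gripper_width: 0.0754
t=20.60 pos [0.5514 0.2626 0.1773] jaw 99.2 down [ 0.008 -0.011 -1.   ] F [ 0.8 -0.2 -0.3] w 0.0754
 -> shift [ 0.0814 -0.0561 -0.3178] yaw -0.1 (q6 now -84)
```

```bash
python3 -m handwheel '[{"x":0,"y":-0.004,"z":-0.018,"yaw":0,"claw":0.06},{"x":0,"y":-0.009,"z":-0.05,"yaw":0,"claw":0.06},{"x":0,"y":-0.015,"z":-0.085,"yaw":0,"claw":0.06},{"x":0,"y":-0.021,"z":-0.12,"yaw":0,"claw":0.06},{"x":0,"y":-0.027,"z":-0.155,"yaw":0,"claw":0.06},{"x":0,"y":-0.034,"z":-0.19,"yaw":0,"claw":0.06},{"x":0,"y":-0.04,"z":-0.225,"yaw":0,"claw":0.06},{"x":0,"y":-0.046,"z":-0.26,"yaw":0,"claw":0.06}]' 40 
python3 - <<'E'
from h import *
d=grab("top","5");s=grab("scene","5")
for n,i in(("top",d),("scene",s)):
    P=world(i);X,Y,Z=np.moveaxis(P,2,0)
    for lo,hi in((.068,.092),(.074,.086)):
        q=P[(Z>lo)&(Z<hi)&(abs(X-.5513)<.045)&(abs(Y-.2616)<.045)]
        if len(q)>4:
            c,r=cv2.minEnclosingCircle(q[:,:2].astype(np.float32)*1000);print(n,len(q),np.round(c,1),round(r,1),q.mean(0).round(4))
for i,z in((d,.08),(d,.055)):
    uv=proj(i,[.5513,.2616,z]);print(uv)
x,y=map(int,proj(d,[.5513,.2616,.08]));cv2.imwrite("pics/r3.png",cv2.resize(d["image"][y-28:y+28,x-28:x+28],None,fx=9,fy=9,interpolation=cv2.INTER_CUBIC));print(x,y)
E
python3 g.py .6582 -.043 .1 99.3
```

```text
clock: 21.27
position: [0.6387, 0.0117, 0.1813]
ee_rot: [-0.457, 0.543, -0.459, -0.534]
wrist_force: [0.3, 1.2, 0.2]
gripper_width: 0.0598
top 210 [553.8 260.2] 28.4 [0.5525 0.2601 0.0803]
top 202 [553.8 260.2] 28.4 [0.5524 0.2599 0.0803]
scene 42 [536.  255.1] 18.3 [0.5346 0.2565 0.0798]
scene 42 [536.  255.1] 18.3 [0.5346 0.2565 0.0798]
[243.66076912 201.56230094]
[244.95774826 202.09887306]
243 201
t=21.37 pos [0.64   0.0076 0.1811] jaw 98.9 down [ 0.01  -0.013 -1.   ] F [-0.1 -0.1  1.5] w 0.0599
 -> shift [ 0.0819 -0.0095 -0.0517] yaw -0.4 (q6 now -108)
```

```bash
python3 -m handwheel '[{"x":0.01,"y":-0.003,"z":-0.015,"yaw":0,"claw":0.06},{"x":0.03,"y":-0.006,"z":-0.03,"yaw":0,"claw":0.06},{"x":0.05,"y":-0.009,"z":-0.043,"yaw":0,"claw":0.06},{"x":0.07,"y":-0.0095,"z":-0.05,"yaw":0,"claw":0.06},{"x":0.085,"y":-0.0095,"z":-0.0517,"yaw":0,"claw":0.06},{"x":0.1,"y":-0.0095,"z":-0.0517,"yaw":0,"claw":0.06},{"x":0.106,"y":-0.0095,"z":-0.0517,"yaw":0,"claw":0.06},{"x":0.106,"y":-0.0095,"z":-0.0517,"yaw":0,"claw":0.06}]' 40 
python3 g.py .6582 -.043 .008 99.3
```

```text
clock: 22.03
position: [0.6571, -0.0424, 0.0743]
ee_rot: [-0.458, 0.542, -0.461, -0.533]
wrist_force: [-1.1, 0.4, 1.3]
gripper_width: 0.0601
t=22.03 pos [ 0.6571 -0.0424  0.0743] jaw 98.9 down [ 0.006 -0.012 -1.   ] F [-1.1  0.4  1.3] w 0.0601
 -> shift [ 0.0663 -0.0007  0.0001] yaw -0.4 (q6 now -112)
```

```bash
python3 -m handwheel '[{"x":0.01,"y":-0.001,"z":0,"yaw":0,"claw":0.06},{"x":0.025,"y":-0.001,"z":0,"yaw":0,"claw":0.06},{"x":0.042,"y":-0.001,"z":0,"yaw":0,"claw":0.06},{"x":0.056,"y":-0.001,"z":0,"yaw":0,"claw":0.06},{"x":0.064,"y":-0.001,"z":0,"yaw":0,"claw":0.055},{"x":0.0665,"y":-0.001,"z":0,"yaw":0,"claw":0.047},{"x":0.0665,"y":-0.001,"z":0,"yaw":0,"claw":0.04},{"x":0.0665,"y":-0.001,"z":0,"yaw":0,"claw":0.034}]' 40 
python3 g.py .6582 -.043 .008 99.3
python3 -m handwheel '[{"x":0,"y":0,"z":0,"yaw":0,"claw":0.03},{"x":0,"y":0,"z":0,"yaw":0,"claw":0.026},{"x":0,"y":0,"z":0,"yaw":0,"claw":0.024},{"x":0,"y":0,"z":0,"yaw":0,"claw":0.024},{"x":-0.002,"y":0,"z":0,"yaw":0,"claw":0.024},{"x":-0.01,"y":0,"z":0,"yaw":0,"claw":0.024},{"x":-0.025,"y":0,"z":0,"yaw":0,"claw":0.024},{"x":-0.045,"y":0,"z":0,"yaw":0,"claw":0.024}]' 40 
python3 g.py .553 .260 .185 99.3
```

```text
clock: 22.7
position: [0.6592, -0.0431, 0.0087]
ee_rot: [-0.458, 0.542, -0.461, -0.532]
wrist_force: [-0.1, 0.2, 0.1]
gripper_width: 0.034
t=22.70 pos [ 0.6592 -0.0431  0.0087] jaw 98.9 down [ 0.008 -0.012 -1.   ] F [-0.1  0.2  0.1] w 0.0340
 -> shift [0.0007 0.001  0.0003] yaw -0.4 (q6 now -112)
clock: 23.37
position: [0.6571, -0.0423, 0.0523]
ee_rot: [-0.457, 0.541, -0.462, -0.534]
wrist_force: [-0.3, 0.4, -2.2]
gripper_width: 0.0284
t=23.37 pos [ 0.6571 -0.0423  0.0523] jaw 98.9 down [ 0.003 -0.011 -1.   ] F [-0.3  0.4 -2.2] w 0.0284
 -> shift [-0.1364  0.0559  0.3132] yaw -0.4 (q6 now -112)
```

```bash
python3 -m handwheel '[{"x":-0.02,"y":0,"z":0,"yaw":0,"claw":0.024},{"x":-0.045,"y":0.002,"z":0.006,"yaw":0,"claw":0.024},{"x":-0.07,"y":0.004,"z":0.02,"yaw":0,"claw":0.024},{"x":-0.095,"y":0.008,"z":0.04,"yaw":0,"claw":0.024},{"x":-0.115,"y":0.012,"z":0.064,"yaw":0,"claw":0.024},{"x":-0.128,"y":0.016,"z":0.09,"yaw":0,"claw":0.024},{"x":-0.132,"y":0.021,"z":0.118,"yaw":0,"claw":0.024},{"x":-0.132,"y":0.026,"z":0.148,"yaw":0,"claw":0.024}]' 40 
python3 g.py .553 .260 .185 99.3
python3 -m handwheel '[{"x":0,"y":0.005,"z":0.03,"yaw":0,"claw":0.024},{"x":0,"y":0.01,"z":0.06,"yaw":0,"claw":0.024},{"x":0,"y":0.015,"z":0.09,"yaw":0,"claw":0.024},{"x":0,"y":0.02,"z":0.115,"yaw":0,"claw":0.024},{"x":0,"y":0.023,"z":0.135,"yaw":0,"claw":0.024},{"x":0,"y":0.025,"z":0.148,"yaw":0,"claw":0.024},{"x":0,"y":0.026,"z":0.155,"yaw":0,"claw":0.024},{"x":0,"y":0.026,"z":0.157,"yaw":0,"claw":0.024}]' 40 
python3 g.py .553 .260 .0887 99.3
```

```text
clock: 24.03
position: [0.6086, 0.1019, 0.1849]
ee_rot: [-0.458, 0.542, -0.461, -0.533]
wrist_force: [0.5, 0.0, -2.7]
gripper_width: 0.0281
t=24.03 pos [0.6086 0.1019 0.1849] jaw 98.9 down [ 0.007 -0.012 -1.   ] F [ 0.5  0.  -2.7] w 0.0281
 -> shift [-0.0023  0.0305  0.1647] yaw -0.4 (q6 now -99)
clock: 24.7
position: [0.5583, 0.2538, 0.1828]
ee_rot: [-0.458, 0.542, -0.461, -0.533]
wrist_force: [-0.8, -0.1, -1.7]
gripper_width: 0.0283
t=24.70 pos [0.5583 0.2538 0.1828] jaw 98.9 down [ 0.006 -0.012 -1.   ] F [-0.8 -0.1 -1.7] w 0.0283
 -> shift [0.094  0.0047 0.0082] yaw -0.4 (q6 now -84)
```

```bash
python3 -m handwheel '[{"x":0.0,"y":0.003,"z":0.004,"yaw":0,"claw":0.024},{"x":0.012,"y":0.0045,"z":0.008,"yaw":0,"claw":0.024},{"x":0.028,"y":0.0045,"z":0.0082,"yaw":0,"claw":0.024},{"x":0.046,"y":0.0045,"z":0.0082,"yaw":0,"claw":0.024},{"x":0.062,"y":0.0045,"z":0.0082,"yaw":0,"claw":0.024},{"x":0.074,"y":0.0045,"z":0.0082,"yaw":0,"claw":0.024},{"x":0.082,"y":0.0045,"z":0.0082,"yaw":0,"claw":0.024},{"x":0.085,"y":0.0045,"z":0.0082,"yaw":0,"claw":0.024}]' 40 
python3 g.py .553 .260 .0887 99.3
```

```text
clock: 25.37
position: [0.5527, 0.2589, 0.0961]
ee_rot: [-0.457, 0.541, -0.462, -0.533]
wrist_force: [-0.4, -0.4, -2.4]
gripper_width: 0.028
t=25.37 pos [0.5527 0.2589 0.0961] jaw 98.8 down [ 0.004 -0.013 -1.   ] F [-0.4 -0.4 -2.4] w 0.0280
 -> shift [ 0.0074 -0.0005  0.0011] yaw -0.5 (q6 now -83)
```

```bash
python3 -m handwheel '[{"x":0.002,"y":-0.0005,"z":0.001,"yaw":0,"claw":0.024},{"x":0.004,"y":-0.0005,"z":0.001,"yaw":0,"claw":0.024},{"x":0.0055,"y":-0.0005,"z":0.001,"yaw":0,"claw":0.024},{"x":0.0065,"y":-0.0005,"z":0.001,"yaw":0,"claw":0.024},{"x":0.0072,"y":-0.0005,"z":0.001,"yaw":0,"claw":0.024},{"x":0.0078,"y":-0.0005,"z":0.001,"yaw":0,"claw":0.024},{"x":0.008,"y":-0.0005,"z":0.001,"yaw":0,"claw":0.024},{"x":0.008,"y":-0.0005,"z":0.001,"yaw":0,"claw":0.024}]' 40 
python3 g.py .553 .260 .0887 99.3
```

```text
clock: 26.03
position: [0.5535, 0.26, 0.0899]
ee_rot: [-0.458, 0.542, -0.462, -0.533]
wrist_force: [-2.2, -1.0, 6.4]
gripper_width: 0.0285
t=26.03 pos [0.5535 0.26   0.0899] jaw 98.9 down [ 0.006 -0.013 -1.   ] F [-2.2 -1.   6.4] w 0.0285
 -> shift [0.0012 0.0005 0.0001] yaw -0.4 (q6 now -83)
```

```bash
python3 -m handwheel '[{"x":-0.001,"y":0,"z":0,"yaw":0,"claw":0.032},{"x":-0.001,"y":0,"z":0,"yaw":0,"claw":0.038},{"x":-0.001,"y":0,"z":0,"yaw":0,"claw":0.044},{"x":-0.001,"y":0,"z":0,"yaw":0,"claw":0.05},{"x":-0.02,"y":0,"z":0,"yaw":0,"claw":0.05},{"x":-0.05,"y":0,"z":0,"yaw":0,"claw":0.05},{"x":-0.085,"y":0,"z":0,"yaw":0,"claw":0.05},{"x":-0.12,"y":0,"z":0,"yaw":0,"claw":0.05}]' 40 
python3 -m handwheel '[{"x":0,"y":0,"z":0,"yaw":7,"claw":0.05},{"x":0,"y":0,"z":0,"yaw":14,"claw":0.05},{"x":0,"y":0,"z":0,"yaw":21,"claw":0.05},{"x":0,"y":0,"z":0,"yaw":28,"claw":0.05},{"x":0,"y":0,"z":0,"yaw":35,"claw":0.05},{"x":0,"y":0,"z":0,"yaw":42,"claw":0.05},{"x":0,"y":0,"z":0,"yaw":49,"claw":0.05},{"x":0,"y":0,"z":0,"yaw":56,"claw":0.05}]' 40 
python3 g.py .620 .2735 .19 9.3
```

```text
clock: 26.7
position: [0.5522, 0.2614, 0.2103]
ee_rot: [-0.457, 0.541, -0.462, -0.533]
wrist_force: [0.4, 0.1, 0.5]
gripper_width: 0.0501
clock: 27.37
position: [0.5522, 0.2614, 0.2101]
ee_rot: [0.658, -0.261, 0.659, 0.252]
wrist_force: [0.6, 0.4, -0.3]
gripper_width: 0.0501
t=27.37 pos [0.5522 0.2614 0.2101] jaw 42.5 down [ 0.004 -0.013 -1.   ] F [ 0.6  0.4 -0.3] w 0.0501
 -> shift [ 0.0202 -0.0367  0.0583] yaw 33.2 (q6 now -27)
```

```bash
python3 -m handwheel '[{"x":0,"y":-0.005,"z":0.008,"yaw":6.5,"claw":0.05},{"x":0,"y":-0.012,"z":0.02,"yaw":13,"claw":0.05},{"x":0,"y":-0.02,"z":0.032,"yaw":20,"claw":0.05},{"x":0,"y":-0.028,"z":0.045,"yaw":27,"claw":0.05},{"x":0,"y":-0.034,"z":0.054,"yaw":33.2,"claw":0.05},{"x":0,"y":-0.0365,"z":0.058,"yaw":33.2,"claw":0.05},{"x":0,"y":-0.0365,"z":0.058,"yaw":33.2,"claw":0.05},{"x":0,"y":-0.0365,"z":0.058,"yaw":33.2,"claw":0.05}]' 40 
python3 g.py .620 .2735 .147 9.3
python3 - <<'E'
from h import *
d=grab("scene","6");q=box(d,.55,.7,.22,.33,.145,.175);q=q[q[:,2]<.17]
r=cv2.minAreaRect(q[:,:2].astype(np.float32)*1000);print(len(q),r,q.mean(0))
E
```

```text
clock: 28.03
position: [0.6191, 0.2736, 0.2097]
ee_rot: [0.705, -0.063, 0.704, 0.054]
wrist_force: [0.7, -1.1, -0.4]
gripper_width: 0.05
t=28.03 pos [0.6191 0.2736 0.2097] jaw 9.5 down [ 0.002 -0.013 -1.   ] F [ 0.7 -1.1 -0.4] w 0.0500
 -> shift [0.0627 0.0006 0.0008] yaw 0.2 (q6 now 5)
170 ((620.4915161132812, 273.83050537109375), (21.39703941345215, 51.90932846069336), 12.745560646057129) [0.62349554 0.2735726  0.15929225]
```

Handle confirmed under the gripper. Descend, grip.

```bash
python3 -m handwheel '[{"x":0.01,"y":0,"z":0.001,"yaw":0,"claw":0.05},{"x":0.025,"y":0,"z":0.001,"yaw":0,"claw":0.05},{"x":0.042,"y":0,"z":0.001,"yaw":0,"claw":0.05},{"x":0.055,"y":0,"z":0.001,"yaw":0,"claw":0.045},{"x":0.061,"y":0,"z":0.001,"yaw":0,"claw":0.038},{"x":0.061,"y":0,"z":0.001,"yaw":0,"claw":0.03},{"x":0.061,"y":0,"z":0.001,"yaw":0,"claw":0.024},{"x":0.061,"y":0,"z":0.001,"yaw":0,"claw":0.02}]' 30 
python3 -m handwheel '[{"x":0,"y":0,"z":0,"yaw":0,"claw":0.017},{"x":0,"y":0,"z":0,"yaw":0,"claw":0.014},{"x":0,"y":0,"z":0,"yaw":0,"claw":0.012},{"x":0,"y":0,"z":0,"yaw":0,"claw":0.012},{"x":0,"y":0,"z":0,"yaw":0,"claw":0.012},{"x":0,"y":0,"z":0,"yaw":0,"claw":0.012},{"x":0,"y":0,"z":0,"yaw":0,"claw":0.012},{"x":0,"y":0,"z":0,"yaw":0,"claw":0.012}]' 30
python3 - <<'E'
import numpy as np
a=np.radians(9.3);o=.0+(-.062);print(.5513+o*np.cos(a),.2616+o*np.sin(a))
E
python3 g.py .4901 .2516 .148 9.3
```

```text
clock: 28.75
position: [0.6204, 0.2731, 0.1499]
ee_rot: [0.706, -0.063, 0.704, 0.054]
wrist_force: [-1.4, 0.3, -0.5]
gripper_width: 0.0202
clock: 29.42
position: [0.6209, 0.2733, 0.1508]
ee_rot: [0.706, -0.063, 0.703, 0.054]
wrist_force: [-0.8, -0.2, 6.3]
gripper_width: 0.0148
0.49011494558277796 0.2515805630915916
t=29.42 pos [0.6209 0.2733 0.1508] jaw 9.5 down [ 0.006 -0.012 -1.   ] F [-0.8 -0.2  6.3] w 0.0148
 -> shift [ 0.0024  0.0002 -0.1326] yaw 0.2 (q6 now 5)
```

```bash
python3 -m handwheel '[{"x":0,"y":0,"z":-0.005,"yaw":0,"claw":0.012},{"x":0,"y":0,"z":-0.017,"yaw":0,"claw":0.012},{"x":0,"y":0,"z":-0.035,"yaw":0,"claw":0.012},{"x":0,"y":0,"z":-0.055,"yaw":0,"claw":0.012},{"x":0,"y":0,"z":-0.075,"yaw":0,"claw":0.012},{"x":0,"y":0,"z":-0.095,"yaw":0,"claw":0.012},{"x":0,"y":0,"z":-0.11,"yaw":0,"claw":0.012},{"x":0,"y":0,"z":-0.12,"yaw":0,"claw":0.012}]' 30
python3 g.py .4901 .2516 .150 9.3
```

```text
clock: 30.08
position: [0.5016, 0.2537, 0.1508]
ee_rot: [0.707, -0.063, 0.703, 0.054]
wrist_force: [1.3, 2.1, 1.6]
gripper_width: 0.0152
t=30.08 pos [0.5016 0.2537 0.1508] jaw 9.5 down [ 0.007 -0.012 -1.   ] F [1.3 2.1 1.6] w 0.0152
 -> shift [ 0.0007 -0.0002 -0.0117] yaw 0.2 (q6 now 7)
```

```bash
python3 -m handwheel '[{"x":0,"y":0,"z":-0.003,"yaw":0,"claw":0.012},{"x":0,"y":0,"z":-0.006,"yaw":0,"claw":0.012},{"x":0,"y":0,"z":-0.009,"yaw":0,"claw":0.012},{"x":0,"y":0,"z":-0.011,"yaw":0,"claw":0.012},{"x":0,"y":0,"z":-0.0125,"yaw":0,"claw":0.012},{"x":0,"y":0,"z":-0.0135,"yaw":0,"claw":0.012},{"x":0,"y":0,"z":-0.014,"yaw":0,"claw":0.012},{"x":0,"y":0,"z":-0.014,"yaw":0,"claw":0.012}]' 30
python3 g.py .4901 .2516 .150 9.3
```

```text
clock: 30.75
position: [0.4889, 0.2517, 0.1508]
ee_rot: [0.707, -0.063, 0.702, 0.054]
wrist_force: [4.4, 2.3, -0.0]
gripper_width: 0.0149
t=30.75 pos [0.4889 0.2517 0.1508] jaw 9.5 down [ 0.009 -0.011 -1.   ] F [ 4.4  2.3 -0. ] w 0.0149
 -> shift [ 0.0008 -0.0002  0.0012] yaw 0.2 (q6 now 7)
```

```bash
python3 -m handwheel '[{"x":0,"y":0,"z":-0.001,"yaw":0,"claw":0.012},{"x":0,"y":0,"z":-0.002,"yaw":0,"claw":0.012},{"x":0,"y":0,"z":-0.003,"yaw":0,"claw":0.012},{"x":0,"y":0,"z":-0.003,"yaw":0,"claw":0.012},{"x":0,"y":0,"z":-0.003,"yaw":0,"claw":0.012},{"x":0,"y":0,"z":-0.003,"yaw":0,"claw":0.012},{"x":0,"y":0,"z":-0.003,"yaw":0,"claw":0.012},{"x":0,"y":0,"z":-0.003,"yaw":0,"claw":0.012}]' 30
python3 g.py .4901 .2516 .150 9.3
```

```text
clock: 31.42
position: [0.4888, 0.2517, 0.1509]
ee_rot: [0.709, -0.062, 0.7, 0.055]
wrist_force: [10.9, 3.3, -6.1]
gripper_width: 0.015
t=31.42 pos [0.4888 0.2517 0.1509] jaw 9.5 down [ 0.014 -0.01  -1.   ] F [10.9  3.3 -6.1] w 0.0150
 -> shift [ 0.0009 -0.0003  0.0012] yaw 0.2 (q6 now 7)
```

```bash
python3 -m handwheel '[{"x":0,"y":0,"z":0,"yaw":0,"claw":0.02},{"x":0,"y":0,"z":0,"yaw":0,"claw":0.026},{"x":0,"y":0,"z":0,"yaw":0,"claw":0.034},{"x":0,"y":0,"z":0,"yaw":0,"claw":0.04},{"x":-0.02,"y":0,"z":0,"yaw":0,"claw":0.04},{"x":-0.05,"y":0,"z":0,"yaw":0,"claw":0.04},{"x":-0.085,"y":0,"z":0,"yaw":0,"claw":0.04},{"x":-0.12,"y":0,"z":0,"yaw":0,"claw":0.04}]' 30
python3 g.py .38 -.0 .27
```

```text
clock: 32.08
position: [0.486, 0.2525, 0.2715]
ee_rot: [0.708, -0.062, 0.701, 0.054]
wrist_force: [0.6, -0.1, -0.4]
gripper_width: 0.0395
t=32.08 pos [0.486  0.2525 0.2715] jaw 9.5 down [ 0.011 -0.01  -1.   ] F [ 0.6 -0.1 -0.4] w 0.0395
 -> shift [ 0.003  -0.2316 -0.1462]
```

```bash
python3 -m handwheel '[{"x":0,"y":-0.025,"z":-0.016,"yaw":0,"claw":0.04},{"x":0,"y":-0.055,"z":-0.035,"yaw":0,"claw":0.04},{"x":0,"y":-0.085,"z":-0.054,"yaw":0,"claw":0.04},{"x":0,"y":-0.115,"z":-0.073,"yaw":0,"claw":0.04},{"x":0,"y":-0.145,"z":-0.092,"yaw":0,"claw":0.04},{"x":0,"y":-0.175,"z":-0.11,"yaw":0,"claw":0.04},{"x":0,"y":-0.205,"z":-0.13,"yaw":0,"claw":0.04},{"x":0,"y":-0.23,"z":-0.146,"yaw":0,"claw":0.04}]' 30
python3 - <<'E'
from h import *
t=grab("top","7");s=grab("scene","7")
for n,d in(("top",t),("scene",s)):
    q=box(d,.43,.7,.2,.33,.155,.175);q=q[abs(q[:,2]-.165)<.006]
    r=cv2.minAreaRect(q[:,:2].astype(np.float32)*1000);print(n,"handle",len(q),np.round(r[0],1),np.round(r[1],1));c=np.array(r[0])/1000-[.5513,.2616];print("joint",.062+c@[np.cos(np.radians(9.3)),np.sin(np.radians(9.3))])
    h=cv2.cvtColor(d["image"],cv2.COLOR_BGR2HSV);m=(h[...,0]>8)&(h[...,0]<32)&(h[...,1]>90)
    u,v=proj(d,[.552,.26,.1]).astype(int)
    for c,st,l in blobs(m,(u-25,v-25,u+25,v+25),6): print("brass",c.round(1),st,onz(d,c,.1).round(4),"expected px",proj(d,[.553,.26,.1]).round(1))
a=t["image"][140:270,190:320];b=s["image"][150:280,340:470]
cv2.imwrite("pics/fin.png",np.hstack([cv2.resize(i,None,fx=3,fy=3,interpolation=cv2.INTER_CUBIC) for i in(a,b)]))
E
```

```text
clock: 32.75
position: [0.3781, 0.0003, 0.2729]
ee_rot: [0.708, -0.063, 0.701, 0.054]
wrist_force: [0.8, -1.0, -0.6]
gripper_width: 0.0402
top handle 82 [490.3 251.8] [16.1 49.4]
joint 0.0002239645694140785
scene handle 84 [490.8 252.8] [21.6 49.7]
joint 0.0009134780834865117
```

View pics/fin.png

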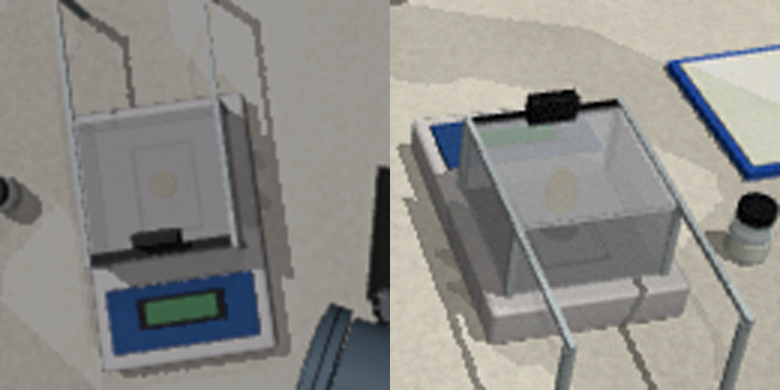

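The roof is shut, and the weight stands upright on the pan inside the tray: brass at (162,183) in the left pane, tray outline about 132–200 × 145–230. Handing in.

```bash
python3 -c "
from cell import workorder;print(workorder.hand_in())"
```

```text
the job is handed in; nothing more can be done
None
```

The balance is back together and the job is handed in, at about 33 s of the 72 s allowed; no verdict was reported.

**What I did:** I lifted the tray from the rack, tipped it open side up onto the mat and let go. I then regripped it across its width and set it on the dark rectangle. The pan, then the weight, followed, and I slid the roof shut by its handle against the stop. Nothing else was deliberately touched, though I made no final check of the jars and beaker.

**Last checks:**
- **Roof:** the joint measures about 0.2 mm from shut in the top view and 0.9 mm in the scene view. It stopped moving under about 11 N.
- **Tray:** it lies inside the rectangle with a dark margin all round, seen when it was placed.
- **Pan:** its top disc was at the right height (80 mm), and its centre was about 2 mm from the chamber centre.
- **Weight:** it stands upright on the pan.

**Checks that failed or disagreed:**
- The depth readings for the tray in the chamber were too noisy to use, so its centring rests on the rectified picture.
- The final colour search for the brass through the glass roof found nothing. The weight's position rests on the picture and on the release pose, which was within about 1 mm of the pan centre.
- The scene camera's reading of the pan in the chamber was mostly hidden, so only the top view counts for it.
- The largest wrist force I read was about 43 N, when the tray's edge met the mat; this was read only at the end of each move.

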